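# Probe a post socket and fit the matching rest post

## Task

Find out how deep the socket of the steel block is by lowering the depth rod, held in the gripper, onto the socket's floor, and put the rod back upright in its holder. Then stand in the socket the one of the two loose posts that comes to stick out 70 mm above the block, and leave the other post standing where it is.

Things in the scene. Friction and masses are not known exactly. Their poses are not given: they have to be found in the camera images.
- socket_block: Fixed steel block 64 x 96 x 60 mm high (x -32 to 32, y -64 to 32). Origin: centre of its only socket's mouth, in the top face 60 mm above the table; z up. Socket: round upright blind hole 36 mm wide (46 at the mouth); its flat floor is 25 or 45 mm down, differently each time. Mind the room: hose overhead at x 0.28 to 0.4 m, 0.55 to 0.65 m up; pump at y < 0, up to 0.36 m high.
- depth_rod: Loose steel rod 120 mm long, 80 g: shank 12 mm thick, the top 47 mm a knurled handle 20 mm thick. Origin: centre of the lower tip; z up the rod. Starts upright in its holder, a fixed grey block 50 x 50 x 60 mm with a blind hole 22 mm wide (34 at the mouth), 50 deep: the tip stands 10 mm above the table. It fits loosely and must go back to this place.
- short_post: Loose plain aluminium cylinder, 26 mm thick, 95 mm long, 120 g, standing upright on the table; lower edge bevelled. Origin at the centre of its underside, z up along it.
- long_post: Loose plain aluminium cylinder like the other, 26 mm thick but 115 mm long, 145 g, standing upright on the table. Origin at the centre of its underside, z up along it.
Not all that is in view belongs to the job. Leave any purple look-alike of the long_post alone.

How it is judged:
By the outcome, as a careful person would: the job done as asked, in the order asked, and still so for the second after the job is handed in, with the robot touching nothing.
It also fails if it takes over 62 s, if anything falls off the work surface, if the arm or the gripper's body presses on something with over 40 N, if the wrist force passes 120 N, or if a joint passes its speed limit or range.

## Robot

A 6-joint arm with a two-finger parallel gripper is mounted at the origin on a cart in front of the work surface, level with it; the furniture and walls round the work are solid. World frame = base frame: x ahead of the robot, y to its left, z up, the work surface at z = 0. Lengths are in m, angles in degrees, forces in N, time in s.
With the tool pointing down it reaches from about 0.3 to 0.875 m from the base axis. Payload 6.4 kg.
Tool frame: the origin (TCP) lies between the finger pads; the fingertips stand 25 mm ahead of it and the grasp point (between the pads) lies 6 mm ahead of it; z points along the fingers, y is the direction in which the jaws open and shut (so a half turn about z gives the same grasp; the last joint's range is limited). The gripper opens to 85 mm and grips with 20 to 120 N. Pads are 22 mm wide; open, the fingers measure 114 mm over their backs; the gripper's body (76 mm by 85 mm) begins 54 mm behind the grasp point. The pads swing forward as they close: fully open they stand 13 mm farther back than shut.
Start: joints at [-75.82, 10.359, 92.074, -0, 77.567, -11.82], TCP at [0.252, -0.517, 0.256] pointing down, gripper open.
Joint ranges: [-171.53, 171.53], [-51.25, 118.39], [17.06, 147.69], [-65.23, 245.23], [0, 150.52], [-178.68, 178.68]. Speed limits (degrees/s): [147.25, 147.25, 172.46, 180, 180, 180].

## Interface

Orientations are given as a 3x3 rotation matrix whose columns are the frame's x, y, z axes.
In Python, from plant import bot, read_camera gives the robot as it stands. The module is installed in compiled form; this text tells all that it offers.
- The arm moves only by the tool drive_tool, never from a script. Its argument "increments" is a list of rows, each an object of numbers: "x", "y", "z": the shift along the tool's x, y, z in cm; "ax", "ay", "az": the turn, a rotation vector about the tool's x, y, z in rad. In form: [{"x": .., "y": .., "z": .., "ax": .., "ay": .., "az": ..}, ...]. A call has 1 to 10 rows; each row shifts and turns the pose as measured when the row begins, along the tool's axes as they then stand; what a row does not reach is not made up. A row lasts 1/10 s, in which the tool goes at most 50 mm and 8.59 degrees, less where a joint would pass 70% of its speed; a pose out of reach is approached as far as the arm can. A call is refused whole if a number of a shift passes 5 or a number of a turn 0.15, either way. A call with a gripper value outside its range is refused whole. "jaw" is the gripper's target within -1 to 1 (fully open at 1, half-way at 0, shut at -1), set as the call begins (left out, the last holds). The fingers move at their own pace and stop on an object; "newtons" is the grip in N (left out, the last holds). Time passes only in rows, so rows that do not move let the fingers close. It gives the time, the measured TCP pose, the force and the opening at its end, in the units of the state.
- bot.sense(): the state, without advancing time (a new reading comes with each control period).
- read_camera(name): name is "scene" or "top" or "wrist"; returns a dict with "frame" (480x640x3 uint8, red, green, blue), "depth" (480x640 float32, m along the optical axis (not along the pixel's ray), 0 where there is no reading), "mtx" (3x3 intrinsics, pixels), "extrinsics" (4x4, takes a point from world to camera coordinates). Camera axes: x right, y up, looking along -z (the intrinsics and any distortion apply to the point x, -y, -z); pixel columns grow to the right and rows downward; lengths in m; the calibration is good to about 2 mm. A picture is of the moment at which its call begins.
- bot.job_done(): hands the job in, once; it reports no verdict.
The state is a dict: "time": time; "qpos": joint angles; "qd": joint speeds; "tau": joint torques, N m; "ee_pos": TCP position; "tcp_rot": TCP orientation; "force": force on the tool from outside, world axes, zero at the start; "ft_torque": the same for the moment, N m; "width": finger opening in m.
Only numpy, scipy, OpenCV 4.12 (cv2) and the standard library are available. Lean on these libraries where they do the work, as an engineer would, in place of code of your own. Each camera call takes 0.05 s, during which the arm holds its last target. There are 200 camera calls.

## Working session

There is one attempt and no reset: what is moved stays moved. The work goes in short steps, Python scripts to look and compute and a tool call to move; the robot and the scene stay as the last step left them, time stands still between calls to the robot, and variables do not carry over. Pictures are saved under pics/ and viewed, about 8 in all and at most 12, crops included, and the job is handed in when it is done.

Besides the shell and the picture viewer there is one more tool, called as name(argument=value, ...) on one line, values as JSON. drive_tool: Moves the arm, as the interface text tells. Its arguments: {"type":"object","properties":{"increments":{"type":"array"},"jaw":{"type":"number"},"newtons":{"type":"number"}},"required":["increments"]}

```bash
ls; mkdir -p pics
cat > h.py <<'E'
import numpy as np, cv2
from plant import bot, read_camera
def snap(n,tag):
    c=read_camera(n); np.savez(f'{tag}.npz',**c); cv2.imwrite(f'pics/{tag}.png',c['frame'][:,:,::-1]); return c
def pts(c):
    h,w=c['depth'].shape; u,v=np.meshgrid(np.arange(w),np.arange(h)); d=c['depth']; K=c['mtx']
    p=np.stack([(u-K[0,2])/K[0,0]*d,-(v-K[1,2])/K[1,1]*d,-d],-1)
    E=c['extrinsics']; return (p-E[:3,3])@E[:3,:3]
def ray(c,u,v,z):
    K=c['mtx'];E=c['extrinsics']; d=np.array([(u-K[0,2])/K[0,0],-(v-K[1,2])/K[1,1],-1])@E[:3,:3]
    o=-E[:3,3]@E[:3,:3]; return o+d*(z-o[2])/d[2]
E
python3 - <<'E'
from h import *
s=bot.sense();print({k:np.round(v,3).tolist() for k,v in s.items()})
a=snap('scene','scene0');b=snap('top','top0');
for c in(a,b): print(c.keys(),c['mtx'].tolist(),np.round(c['extrinsics'],3).tolist(),[c[k] for k in c if k not in('frame','depth','mtx','extrinsics')])
E
```

```text
pics
{'time': 0.0, 'qpos': [-75.82, 10.404, 92.132, 0.001, 77.567, -11.82], 'qd': [-0.039, -0.001, 0.006, -0.043, -0.034, -0.009], 'tau': [-0.002, -44.488, -35.134, -0.001, 0.009, 0.0], 'ee_pos': [0.252, -0.516, 0.255], 'tcp_rot': [[0.899, 0.438, -0.0], [0.438, -0.899, 0.002], [0.0, -0.002, -1.0]], 'force': [0.228, -0.317, -0.262], 'ft_torque': [0.009, 0.026, 0.026], 'width': 0.086}
dict_keys(['frame', 'depth', 'mtx', 'extrinsics']) [[451.6986012817935, 0.0, 320.36606504951123], [0.0, 451.6986012817935, 233.03531267412518], [0.0, 0.0, 1.0]] [[-0.788, -0.616, 0.003, 0.51], [0.272, -0.344, 0.899, -0.106], [-0.552, 0.709, 0.439, -0.785], [0.0, 0.0, 0.0, 1.0]] []
dict_keys(['frame', 'depth', 'mtx', 'extrinsics']) [[613.9873693967277, 0.0, 319.2206194171949], [0.0, 613.9873693967277, 254.67419333946418], [0.0, 0.0, 1.0]] [[0.021, -1.0, -0.015, 0.231], [0.994, 0.019, 0.112, -0.495], [-0.111, -0.017, 0.994, -0.866], [0.0, 0.0, 0.0, 1.0]] []
```

View pics/scene0.png

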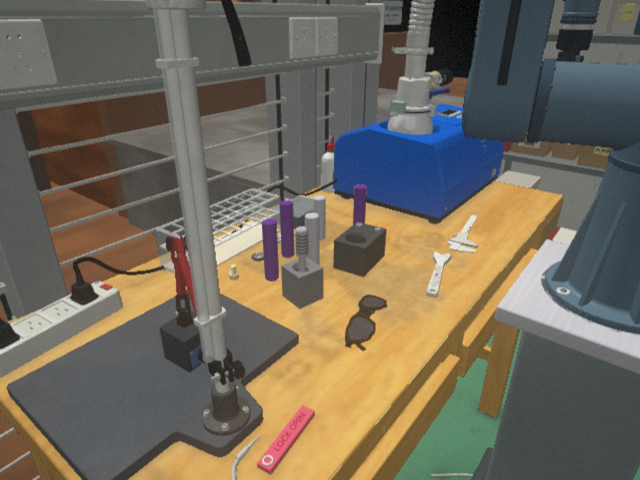

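View pics/top0.png

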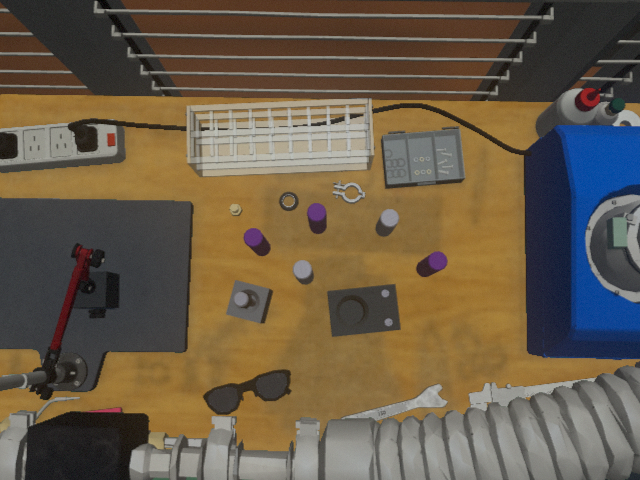

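The scene view shows the rod in its holder at (302,255), the block at (360,248), grey posts at (313,238) and (319,215), and purple decoys at (270,250), (287,228) and (360,205). In the top view the rod is at (242,298), the socket at (350,310), the grey posts at (303,271) and (388,220), and the purple ones at (256,241), (317,217) and (432,263). The posts meant are the two grey ones, and I'll measure which is longer.

Run:
```python
from h import *
T=dict(np.load('top0.npz'));S=dict(np.load('scene0.npz'))
P=pts(T);Q=pts(S)
for n,(u,v) in dict(table=(450,330),rodtop=(241,297),A=(303,267),B=(389,215),blk=(385,310),holder=(262,310),sock=(350,312)).items(): print('top',n,P[v,u].round(4))
for n,(u,v) in dict(A=(313,213),B=(319,198),rod=(302,228)).items(): print('scene',n,Q[v,u].round(4))
# tops by depth: points in z slabs around each seed
def top(P,xy,r=.03):
    m=(np.hypot(P[...,0]-xy[0],P[...,1]-xy[1])<r)&(P[...,2]>.02); q=P[m]; zt=np.percentile(q[:,2],97); t=q[abs(q[:,2]-zt)<.004]
    (c,rad)=cv2.minEnclosingCircle(t[:,:2].astype(np.float32)); return zt.round(4),np.round(c,4),round(rad,4),len(t)
for n,(u,v) in dict(rod=(241,297),A=(303,267),B=(389,215),p1=(253,235),p2=(317,210),p3=(436,258)).items():
    xy=P[v,u,:2]; print(n,'top',top(P,xy),'scene',top(Q,xy))
# block top rectangle, holder top rectangle
for nm,seed in (('blk',P[310,385]),('hold',P[310,262])):
  for C in (P,Q):
    m=(abs(C[...,2]-.06)<.006)&(np.hypot(C[...,0]-seed[0],C[...,1]-seed[1])<(.09 if nm=='blk' else .045))
    r=cv2.minAreaRect(C[m][:,:2].astype(np.float32)); print(nm,C[m][:,2].mean(),r,cv2.boxPoints(r).round(4).tolist())
# socket mouth contour in top image
g=cv2.cvtColor(T['frame'],cv2.COLOR_RGB2GRAY)[280:345,320:405]
big=cv2.resize(np.hstack([T['frame'][275:345,220:410]]),None,fx=4,fy=4,interpolation=2)
cv2.imwrite('pics/crop1.png',big[:,:,::-1])
```

```text
top table [0.3847 0.0459 0.001 ]
top rodtop [0.4219 0.3389 0.1302]
top A [0.4637 0.2609 0.1139]
top B [0.5385 0.1466 0.0952]
top blk [0.4108 0.1473 0.0569]
top holder [0.4072 0.3188 0.0614]
top sock [0.4079 0.1946 0.0122]
scene A [0.4669 0.253  0.1133]
scene B [0.5344 0.1496 0.0936]
scene rod [0.4196 0.3396 0.1295]
rod top (np.float64(0.1304), array([0.4194, 0.3399]), 0.01, 177) scene (np.float64(0.1286), array([0.4183, 0.3432]), 0.0099, 76)
A top (np.float64(0.1164), array([0.4608, 0.2623]), 0.0128, 263) scene (np.float64(0.1144), array([0.4599, 0.2647]), 0.0138, 87)
B top (np.float64(0.0966), array([0.5351, 0.1461]), 0.0129, 221) scene (np.float64(0.0945), array([0.5349, 0.1498]), 0.0131, 61)
p1 top (np.float64(0.1165), array([0.5024, 0.328 ]), 0.0128, 249) scene (np.float64(0.1144), array([0.502 , 0.3315]), 0.0133, 93)
p2 top (np.float64(0.1164), array([0.5374, 0.2446]), 0.0129, 253) scene (np.float64(0.1144), array([0.5354, 0.2494]), 0.0143, 69)
p3 top (np.float64(0.1162), array([0.4755, 0.0839]), 0.0131, 266) scene (np.float64(0.1143), array([0.4748, 0.0883]), 0.0129, 60)
blk 0.
[... 518 characters left out ...]
[0.4862000048160553, 0.08529999852180481], [0.43140000104904175, 0.24379999935626984]]
hold 0.05884664568383091 ((0.41900643706321716, 0.3380569815635681), (0.04646463319659233, 0.04985742270946503), 76.84571838378906) [[0.38940000534057617, 0.32109999656677246], [0.43799999356269836, 0.30979999899864197], [0.44859999418258667, 0.35499998927116394], [0.4000000059604645, 0.36640000343322754]]
hold 0.05849163323735348 ((0.4182921051979065, 0.3391494154930115), (0.044542957097291946, 0.05235451087355614), 78.51322174072266) [[0.3882000148296356, 0.32249999046325684], [0.43950000405311584, 0.31209999322891235], [0.44839999079704285, 0.35580000281333923], [0.3971000015735626, 0.3662000000476837]]
```

View pics/crop1.png

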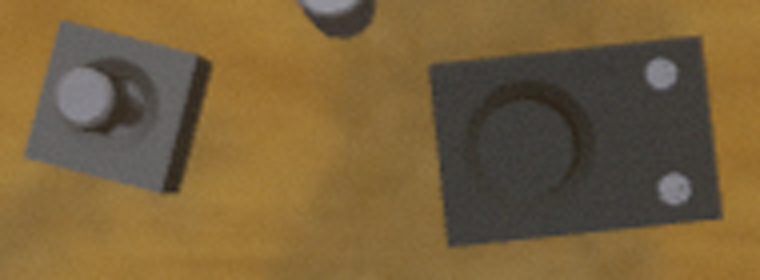

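The crop confirms the plain bore at about (527,145) of the block, with two screw heads to its right, and the rod leaning slightly in its holder. Grey post A, at top (303,271), is about 115 mm tall, so it is the long post. Grey post B, at (388,220), is about 95 mm, so it is the short one. Next I'll check the room around the path (pump, hose, arm).

Run:
```python
from h import *
T=dict(np.load('top0.npz'));S=dict(np.load('scene0.npz'))
P=pts(T);Q=pts(S)
for C,n in((P,'top'),(Q,'sc')):
  print(n,'cam',(-C*0)[0,0] if 0 else (-(T if n=='top' else S)['extrinsics'][:3,3]@(T if n=='top' else S)['extrinsics'][:3,:3]).round(3))
for u,v in((530,130),(530,240),(530,355),(580,350),(635,350),(570,240),(635,130),(450,440),(600,420),(330,440),(200,450),(80,450)): print('top',u,v,P[v,u].round(3))
for u,v in((500,20),(500,80),(480,120),(560,100),(600,170),(600,250),(350,150),(440,120),(440,210),(335,190),(500,160),(415,60),(415,110)): print('sc',u,v,Q[v,u].round(3))
```

```text
top cam [0.39  0.226 0.919]
sc cam [-0.002  0.834  0.438]
top 530 130 [ 0.693 -0.078 -0.003]
top 530 240 [ 0.515 -0.06   0.043]
top 530 355 [ 0.351 -0.072 -0.001]
top 580 350 [ 0.364 -0.095  0.123]
top 635 350 [ 0.365 -0.16   0.134]
top 570 240 [ 0.495 -0.06   0.19 ]
top 635 130 [ 0.642 -0.158  0.157]
top 450 440 [0.336 0.166 0.613]
top 600 420 [0.349 0.101 0.63 ]
top 330 440 [0.332 0.224 0.601]
top 200 450 [0.323 0.292 0.59 ]
top 80 450 [0.325 0.35  0.603]
sc 500 20 [0.237 0.105 0.429]
sc 500 80 [0.216 0.128 0.35 ]
sc 480 120 [0.236 0.126 0.289]
sc 560 100 [0.137 0.096 0.326]
sc 600 170 [ 0.185 -1.254 -0.133]
sc 600 250 [0.036 0.063 0.101]
sc 350 150 [ 0.6   -0.056  0.139]
sc 440 120 [ 0.464 -0.252  0.196]
sc 440 210 [ 0.356 -0.06   0.044]
sc 335 190 [ 0.645 -0.059  0.024]
sc 500 160 [ 0.353 -0.435  0.071]
sc 415 60 [ 0.483 -0.123  0.345]
sc 415 110 [ 0.464 -0.109  0.242]
```

drive_tool(increments=[{"z":-5}], jaw=0.2)

```text
invalid input
```

Run:
```python
from h import *
s=bot.sense();print({k:np.round(v,3).tolist() for k,v in s.items()})
```

```text
{'time': 0.1, 'qpos': [-75.819, 10.398, 92.127, 0.001, 77.568, -11.82], 'qd': [-0.055, -0.044, -0.149, -0.013, 0.017, -0.035], 'tau': [0.001, -44.588, -35.223, -0.0, 0.004, -0.0], 'ee_pos': [0.252, -0.516, 0.255], 'tcp_rot': [[0.899, 0.438, -0.0], [0.438, -0.899, 0.002], [0.0, -0.002, -1.0]], 'force': [0.563, -0.619, 0.476], 'ft_torque': [-0.048, -0.017, -0.078], 'width': 0.085}
```

drive_tool(increments=[{"x":0,"y":0,"z":-5,"ax":0,"ay":0,"az":0}], jaw=0.2, newtons=40)

```text
time: 0.2
ee_pos: [0.2509, -0.5125, 0.2979]
tcp_rot: [[0.899, 0.438, -0.004], [0.438, -0.899, 0.017], [0.004, -0.017, -1.0]]
force: [0.0, -1.1, -0.8]
width: 0.0734
```

Run:
```python
from h import *
s=bot.sense();print({k:np.round(v,3).tolist() for k,v in s.items()})
```

```text
{'time': 0.2, 'qpos': [-75.829, 8.578, 89.269, 0.0, 83.135, -11.82], 'qd': [-0.0, -24.478, -38.926, -0.057, 58.949, -0.018], 'tau': [0.421, -44.222, -34.502, -0.0, -1.909, -0.0], 'ee_pos': [0.251, -0.512, 0.298], 'tcp_rot': [[0.899, 0.438, -0.004], [0.438, -0.899, 0.017], [0.004, -0.017, -1.0]], 'force': [0.013, -1.118, -0.751], 'ft_torque': [0.038, -0.024, 0.022], 'width': 0.073}
```

drive_tool(increments=[{"x":0,"y":0,"z":0,"ax":0,"ay":0,"az":0},{"x":0,"y":0,"z":0,"ax":0,"ay":0,"az":0}])

```text
time: 0.4
ee_pos: [0.2516, -0.5151, 0.3043]
tcp_rot: [[0.899, 0.438, -0.002], [0.438, -0.899, 0.007], [0.001, -0.007, -1.0]]
force: [-0.3, -0.1, -0.7]
width: 0.0512
```

```bash
cat >> h.py <<'E'
def log():
    import json
    s=bot.sense(); d={k:np.array(v).round(6).tolist() for k,v in s.items()}; open('log.txt','a').write(json.dumps(d)+'\n'); return s
E
python3 -c "
from h import *
s=log();print(s['qpos'],s['ee_pos'])"
```

```text
[-7.58230329e+01  8.30368286e+00  8.88418159e+01  8.34194216e-04
  8.32584645e+01 -1.18206182e+01] [ 0.25163514 -0.51514076  0.3042791 ]
```

drive_tool(increments=[{"x":-2,"y":4,"z":-4,"ax":0.15,"ay":0.1,"az":0},{"x":-2,"y":4,"z":-4,"ax":0.15,"ay":0.1,"az":0},{"x":0,"y":0,"z":0,"ax":0,"ay":0,"az":0},{"x":0,"y":0,"z":0,"ax":0,"ay":0,"az":0}])

```text
time: 0.8
ee_pos: [0.2494, -0.5886, 0.3451]
tcp_rot: [[0.897, 0.44, 0.026], [0.414, -0.862, 0.293], [0.151, -0.252, -0.956]]
force: [0.6, 0.6, 0.3]
width: 0.0515
```

```bash
python3 -c "
from h import *
s=log();print(s['qpos'],s['ee_pos'])"
```

```text
[-79.7501888   25.93885156  63.60774877   4.66928767 106.90383423
 -14.94785267] [ 0.2494091  -0.58861214  0.34509438]
```

drive_tool(increments=[{"x":-2,"y":0,"z":-4,"ax":-0.15,"ay":0,"az":0},{"x":-2,"y":0,"z":-4,"ax":-0.15,"ay":0,"az":0},{"x":0,"y":0,"z":0,"ax":0,"ay":0,"az":0},{"x":0,"y":0,"z":0,"ax":0,"ay":0,"az":0}])

```text
time: 1.2
ee_pos: [0.2085, -0.6218, 0.4079]
tcp_rot: [[0.897, 0.413, 0.156], [0.413, -0.91, 0.029], [0.154, 0.038, -0.987]]
force: [-0.2, -0.1, -0.8]
width: 0.0511
```

Run:
```python
from h import *
s=log();print(s['qpos'],s['ee_pos'])
import json
from scipy.optimize import least_squares
from scipy.spatial.transform import Rotation as R
L=[json.loads(l) for l in open('log.txt')]
L.append(dict(qpos=[-75.82,10.404,92.132,.001,77.567,-11.82],ee_pos=[.252,-.516,.255],tcp_rot=L[0]['tcp_rot'])); 
def fk(q,p):
    a,h,off,L1,L2,d=p; r=lambda ax,t:R.from_euler(ax,t,degrees=True)
    R1=r('z',q[0]);R2=R1*r('y',q[1]);R3=R2*r('y',q[2]);R5=R3*r('z',q[3])*r('y',q[4]);R6=R5*r('z',q[5])
    S=R1.apply([a,off,h]);E=S+R2.apply([0,0,L1]);W=E+R3.apply([0,0,L2]);T=W+R5.apply([0,0,d]);return S,E,W,T,R6.as_matrix()
f=lambda p:np.concatenate([fk(l['qpos'],p)[3]-l['ee_pos'] for l in L])
o=least_squares(f,[0,.4,.118,.42,.5,.4]);print(o.x.round(4),abs(o.fun).max())
for l in L: print(np.round(fk(l['qpos'],o.x)[4],2).tolist(),np.round(l['tcp_rot'],2).tolist())
```

```text
[-85.95202028  15.88370013  68.72158047   9.1279456   96.35168134
 -19.56990852] [ 0.20854954 -0.62176147  0.40794296]
[-0.035   0.1806  0.1157  0.5261  0.5244  0.33  ] 0.00996789547802901
[[-0.44, 0.9, -0.0], [0.9, 0.44, 0.01], [0.01, 0.0, -1.0]] [[0.9, 0.44, -0.0], [0.44, -0.9, 0.01], [0.0, -0.01, -1.0]]
[[-0.44, 0.9, 0.03], [0.86, 0.41, 0.29], [0.25, 0.15, -0.96]] [[0.9, 0.44, 0.03], [0.41, -0.86, 0.29], [0.15, -0.25, -0.96]]
[[-0.41, 0.9, 0.16], [0.91, 0.41, 0.03], [-0.04, 0.15, -0.99]] [[0.9, 0.41, 0.16], [0.41, -0.91, 0.03], [0.15, 0.04, -0.99]]
[[-0.44, 0.9, -0.0], [0.9, 0.44, 0.0], [0.0, 0.0, -1.0]] [[0.9, 0.44, -0.0], [0.44, -0.9, 0.01], [0.0, -0.01, -1.0]]
```

```bash
cat > fit.py <<'E'
from h import *
import json
from scipy.optimize import least_squares
from scipy.spatial.transform import Rotation as R
L=[json.loads(l) for l in open('log.txt')]
L.append(dict(qpos=[-75.82,10.404,92.132,.001,77.567,-11.82],ee_pos=[.252,-.516,.255],tcp_rot=L[0]['tcp_rot'])); 
def fk(q,p):
    a,h,off,L1,L2,d,e,w=p; r=lambda ax,t:R.from_euler(ax,t,degrees=True)
    R1=r('z',q[0]);R2=R1*r('y',q[1]);R3=R2*r('y',q[2]);R5=R3*r('z',q[3])*r('y',q[4]);R6=R5*r('z',q[5]-90)
    S=R1.apply([a,off,h]);E=S+R2.apply([0,0,L1]);W=E+R3.apply([e,0,L2]);T=W+R5.apply([w,0,d]);return S,E,W,T,R6.as_matrix()
def fit(mask,p0):
    mask=np.array(mask,bool);p0=np.array(p0,float)
    def full(x): p=p0.copy();p[mask]=x;return p
    f=lambda x:np.concatenate([fk(l['qpos'],full(x))[3]-l['ee_pos'] for l in L])
    o=least_squares(f,p0[mask],x_scale='jac');return full(o.x),o.fun
if __name__=='__main__':
  for m in ([1]*6+[0,0],[0]+[1]*5+[1,0],[0]+[1]*5+[0,1],[0]+[1]*5+[1,1],[0]+[1]*5+[0,0]):
    p,r=fit(m,[0,.4,.118,.42,.5,.35,0,0]);print(p.round(3),abs(r).max().round(5),r.reshape(-1,3).round(4).tolist())
E
python3 fit.py
```

```text
[-0.035  0.181  0.116  0.526  0.524  0.33   0.     0.   ] 0.00997 [[-0.0025, 0.0015, 0.0016], [0.0011, -0.0023, -0.0028], [0.0029, 0.01, 0.0021], [0.0001, -0.0096, -0.0009]]
[0.    0.315 0.118 0.437 0.515 0.293 0.087 0.   ] 0.0002 [[0.0001, 0.0, -0.0002], [-0.0, 0.0, -0.0], [-0.0001, -0.0001, -0.0], [-0.0, -0.0001, 0.0002]]
[0.    0.178 0.116 0.532 0.511 0.336 0.    0.023] 0.00978 [[-0.0028, 0.0019, 0.0009], [0.001, -0.0029, 0.0009], [0.0033, 0.0098, -0.0014], [0.0, -0.0096, -0.0005]]
[0.    0.315 0.118 0.437 0.515 0.293 0.086 0.   ] 0.00018 [[0.0001, 0.0001, -0.0002], [0.0, 0.0, 0.0001], [-0.0, -0.0, -0.0], [-0.0, -0.0001, 0.0002]]
[0.    0.188 0.117 0.502 0.495 0.316 0.    0.   ] 0.01099 [[-0.0012, -0.0004, 0.003], [0.0007, -0.0011, -0.0038], [0.0014, 0.0108, -0.0026], [0.0014, -0.011, 0.0034]]
```

drive_tool(increments=[{"x":0,"y":-5,"z":0,"ax":0,"ay":-0.1,"az":0},{"x":0,"y":-5,"z":0,"ax":0,"ay":-0.05,"az":0},{"x":0,"y":-5,"z":-2,"ax":-0.15,"ay":0,"az":0},{"x":0,"y":0,"z":0,"ax":0,"ay":0,"az":0},{"x":0,"y":0,"z":0,"ax":0,"ay":0,"az":0},{"x":0,"y":0,"z":0,"ax":0,"ay":0,"az":0}])

```text
time: 1.8
ee_pos: [0.1531, -0.484, 0.4112]
tcp_rot: [[0.908, 0.413, 0.067], [0.419, -0.897, -0.14], [0.003, 0.155, -0.988]]
force: [0.4, -0.5, -0.4]
width: 0.0512
```

```bash
python3 -c "
from h import *
s=log();print(s['qpos'],s['ee_pos'])"; python3 fit.py
```

```text
[-87.99985662  -9.50286847  94.91499304   3.58221064  86.41830847
 -22.71010569] [ 0.15311354 -0.48401414  0.41116832]
[-0.001  0.229  0.119  0.424  0.515  0.28   0.     0.   ] 0.01487 [[0.0027, -0.0075, -0.0003], [-0.0009, 0.0036, 0.0011], [-0.0022, 0.0123, 0.0003], [-0.0003, 0.0072, 0.0001], [0.0045, -0.0149, -0.0013]]
[0.    0.314 0.118 0.438 0.515 0.293 0.086 0.   ] 0.00029 [[0.0, 0.0001, -0.0001], [0.0, -0.0, -0.0001], [-0.0, 0.0, -0.0001], [0.0, -0.0001, -0.0001], [-0.0, -0.0001, 0.0003]]
[ 0.     0.229  0.119  0.424  0.514  0.28   0.    -0.   ] 0.0149 [[0.0028, -0.0075, -0.0002], [-0.0009, 0.0037, 0.001], [-0.0022, 0.0123, 0.0002], [-0.0003, 0.0072, -0.0], [0.0045, -0.0149, -0.001]]
[0.    0.314 0.118 0.438 0.515 0.294 0.086 0.001] 0.00019 [[0.0, 0.0001, -0.0001], [0.0, -0.0, 0.0001], [-0.0, -0.0, -0.0], [0.0, -0.0, -0.0001], [-0.0, -0.0001, 0.0002]]
[0.    0.229 0.119 0.424 0.514 0.28  0.    0.   ] 0.01489 [[0.0028, -0.0075, -0.0002], [-0.0009, 0.0037, 0.0011], [-0.0022, 0.0123, 0.0002], [-0.0003, 0.0072, -0.0001], [0.0045, -0.0149, -0.001]]
```

```bash
cat > ik.py <<'E'
from fit import *
p=np.array([0,.314,.118,.438,.515,.293,.086,0])
def ikdown(xyz,yaw=None):
    x,y,z=xyz; r=np.hypot(x,y); rho=np.sqrt(r*r-.118**2); q1=np.degrees(np.arctan2(y,x)-np.arctan2(.118,rho))
    f=lambda q:(fk([q1,q[0],q[1],0,180-q[0]-q[1],0],p)[3]-xyz)
    o=least_squares(lambda q:f(q),[0,100]); q2,q3=o.x; return [q1,q2,q3,0,180-q2-q3,0],abs(o.fun).max()
def prof(q):
    S,E,W,T,_=fk(q,p); r=lambda ax,t:R.from_euler(ax,t,degrees=True)
    R3=r('z',q[0])*r('y',q[1]+q[2]); F=E+R3.apply([p[6],0,0]); out=[]
    for X in(.28,.34,.4):
        t=(X-F[0])/(W[0]-F[0]); out.append(round(float(F[2]+t*(W[2]-F[2])),3) if 0<=t<=1 else None)
    return S.round(3),E.round(3),F.round(3),W.round(3),'z at x=.28,.34,.40',out
if __name__=='__main__':
  for n,xyz in dict(rod=(.42,.341,.118),rodhi=(.42,.341,.2),sock=(.408,.19,.12),sockhi=(.408,.19,.21),A=(.461,.263,.1),Ahi=(.461,.263,.2),mid=(.4,.0,.2),mid2=(.33,-.2,.2),mid3=(.3,-.2,.4)).items():
    q,e=ikdown(np.array(xyz)); print(n,np.round(q,1),round(e,4),*prof(q))
E
python3 ik.py
python3 - <<'E'
from h import *
T=dict(np.load('top0.npz'));P=pts(T)
m=(P[...,2]>.45)&(P[...,2]<.75); q=P[m]
for y0 in np.arange(-.1,.6,.1):
    k=q[abs(q[:,1]-y0)<.05]
    if len(k): print(round(y0,1),len(k),k.min(0).round(3),k.max(0).round(3))
q=P[(P[...,1]<-.03)&(P[...,0]<.7)&(P[...,2]>.05)];print('pump',q.min(0),q.max(0))
E
```

```text
rod [ 26.5  15.8 103.2   0.   61.1   0. ] 0.0 [-0.053  0.106  0.314] [0.054 0.159 0.736] [0.017 0.14  0.66 ] [0.42  0.341 0.411] z at x=.28,.34,.40 [0.498, 0.46, 0.423]
rodhi [ 26.5   9.4 100.2   0.   70.5   0. ] 0.0 [-0.053  0.106  0.314] [0.011 0.137 0.746] [-0.014  0.125  0.665] [0.42  0.341 0.493] z at x=.28,.34,.40 [0.548, 0.525, 0.501]
sock [  9.8   4.7 116.1   0.   59.2   0. ] 0.0 [-0.02   0.116  0.314] [0.015 0.122 0.751] [-0.028  0.115  0.677] [0.408 0.19  0.413] z at x=.28,.34,.40 [0.49, 0.454, 0.418]
sockhi [  9.8  -3.3 112.2   0.   71.1   0. ] 0.0 [-0.02   0.116  0.314] [-0.045  0.112  0.751] [-0.072  0.107  0.67 ] [0.408 0.19  0.503] z at x=.28,.34,.40 [0.548, 0.527, 0.506]
A [ 16.9  16.2 105.1   0.   58.6   0. ] 0.0 [-0.034  0.113  0.314] [0.083 0.148 0.735] [0.04  0.135 0.661] [0.461 0.263 0.393] z at x=.28,.34,.40 [0.508, 0.47, 0.432]
Ahi [ 16.9   8.1 101.6   0.   70.3   0. ] 0.0 [-0.034  0.113  0.314] [0.025 0.131 0.748] [-0.003  0.122  0.667] [0.461 0.263 0.493] z at x=.28,.34,.40 [0.561, 0.538, 0.516]
mid [-17.2  -9.8 119.3   0.   70.6   0. ] 0.0 [0.035 0.113 0.314] [-0.037  0.135  0.746] [-0.064  0.143  0.664] [0.4   0.    0.493] z at x=.28,.34,.40 [0.537, 0.515, None]
mid2 [-49.  -12.  121.1   0.   71.    0. ] 0.0 [0.089 0.077 0.314] [0.029 0.146 0.742] [0.011 0.168 0.661] [ 0.33  -0.2    0.493] z at x=.28,.34,.40 [0.519, None, None]
mid3 [-52.8 -24.4 107.1   0.   97.3   0. ] 0.0 [0.094 0.071 0.314] [-0.016  0.216  0.713] [-0.009  0.207  0.628] [ 0.3   -0.2    0.693] z at x=.28,.34,.40 [0.689, None, None]
0.0 80 [0.288 0.014 0.479] [0.294 0.034 0.495]
0.1 14318 [0.319 0.069 0.589] [0.375 0.15  0.635]
0.2 12399 [0.308 0.15  0.573] [0.35  0.25  0.622]
0.3 10132 [0.304 0.25  0.518] [0.34  0.35  0.607]
0.4 5316 [0.303 0.35  0.481] [0.34  0.45  0.607]
0.5 42 [0.312 0.45  0.481] [0.32  0.455 0.488]
pump [ 0.35097489 -0.18428121  0.05002413] [ 0.69995309 -0.0351295   0.265053  ]
```

```bash
cat > ik2.py <<'E'
from ik import *
def ikp(xyz,th):
    x,y,z=xyz; r=np.hypot(x,y); rho=np.sqrt(r*r-.118**2); q1=np.degrees(np.arctan2(y,x)-np.arctan2(.118,rho))
    mk=lambda q:[q1,q[0],q[1],0,180-th-q[0]-q[1],-90]
    o=least_squares(lambda q:fk(mk(q),p)[3]-xyz,[0,100]); return mk(o.x),abs(o.fun).max()
if __name__=='__main__':
 for th in (30,40):
  for n,xyz in dict(rod=(.42,.341,.118),rodhi=(.42,.341,.2),sock=(.408,.19,.12),sockhi=(.408,.19,.21),A=(.461,.263,.1),Ahi=(.461,.263,.2),mid=(.38,.0,.22),mid2=(.33,-.2,.3),mid3=(.25,-.3,.35)).items():
    q,e=ikp(np.array(xyz),th); a=prof(q); print(th,n,np.round(q,1),round(e,4),a[2],a[3],a[5])
E
python3 ik2.py
python3 - <<'E'
from h import *
c=snap('scene','scene1')
E
```

```text
30 rod [ 26.5   3.  124.2   0.   22.8 -90. ] 0.0 [-0.079  0.093  0.683] [0.289 0.276 0.372] [0.379, None, None]
30 rodhi [ 26.5  -6.4 121.4   0.   35.  -90. ] 0.0 [-0.129  0.068  0.671] [0.289 0.276 0.454] [0.458, None, None]
30 sock [  9.8 -10.5 136.3   0.   24.2 -90. ] 0.0 [-0.148  0.094  0.675] [0.264 0.165 0.374] [None, None, None]
30 sockhi [  9.8 -22.5 132.3   0.   40.3 -90. ] 0.0 [-0.214  0.083  0.638] [0.264 0.165 0.464] [None, None, None]
30 A [ 16.9   4.2 125.8   0.   20.  -90. ] 0.0 [-0.057  0.106  0.685] [0.321 0.221 0.354] [0.39, None, None]
30 Ahi [ 16.9  -7.9 122.7   0.   35.2 -90. ] 0.0 [-0.127  0.085  0.67 ] [0.321 0.221 0.454] [0.473, None, None]
30 mid [-18.1 -38.9 139.7   0.   49.2 -90. ] 0.0 [-0.24   0.203  0.57 ] [0.241 0.045 0.474] [None, None, None]
30 mid2 [-49.  -42.2 132.1   0.   60.2 -90. ] 0.0 [-0.104  0.299  0.552] [ 0.234 -0.089  0.554] [None, None, None]
30 mid3 [-67.8 -42.4 126.6   0.   65.8 -90. ] 0.0 [0.001 0.31  0.552] [ 0.195 -0.164  0.604] [None, None, None]
40 rod [ 26.5   2.  130.1   0.    7.9 -90. ] 0.0 [-0.09   0.087  0.688] [0.251 0.257 0.34
[... 223 characters left out ...]
344] [None, None, None]
40 sockhi [  9.8 -27.5 138.9   0.   28.6 -90. ] 0.0 [-0.25   0.077  0.623] [0.222 0.158 0.434] [None, None, None]
40 A [ 16.9   3.7 131.6   0.    4.7 -90. ] 0.0 [-0.066  0.103  0.691] [0.281 0.208 0.324] [0.325, None, None]
40 Ahi [ 16.9 -11.  129.3   0.   21.8 -90. ] 0.0 [-0.153  0.077  0.668] [0.281 0.208 0.424] [0.425, None, None]
40 mid [-18.1 -47.3 146.4   0.   40.9 -90. ] 0.0 [-0.282  0.216  0.526] [0.201 0.058 0.444] [None, None, None]
40 mid2 [-49.  -50.7 138.6   0.   52.1 -90. ] 0.0 [-0.131  0.331  0.506] [ 0.207 -0.058  0.524] [None, None, None]
40 mid3 [-67.8 -50.5 133.    0.   57.5 -90. ] 0.0 [-0.014  0.347  0.507] [ 0.179 -0.126  0.574] [None, None, None]
```

View pics/scene1.png

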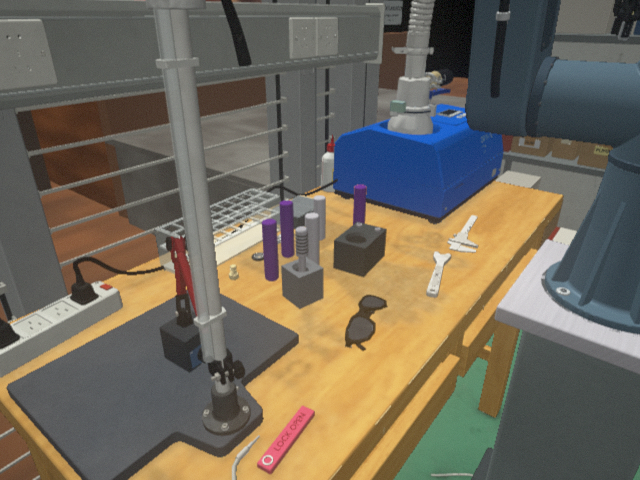

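```bash
cat > plan.py <<'E'
from ik2 import *
from scipy.linalg import expm
def pose(xyz,th):
    q,e=ikp(np.array(xyz),th); S,E,W,T,Rm=fk(q,p); return np.array(xyz),Rm,q,W
def rows(p0,R0,p1,R1,vmax=.04,wmax=.125):
    rv=R.from_matrix(R0.T@R1).as_rotvec(); n=max(1,int(np.ceil(max(np.linalg.norm(p1-p0)/vmax,np.linalg.norm(rv)/wmax))))
    w=rv/n; E=R.from_rotvec(w).as_matrix(); A=sum(np.linalg.matrix_power(E,k) for k in range(n)); s=np.linalg.solve(A,R0.T@(p1-p0))
    return n,(s*100).round(2).tolist(),w.round(4).tolist()
def chain(ws,**k):
    s=bot.sense(); a=(np.array(s['ee_pos']),np.array(s['tcp_rot']))
    for xyz,th in ws:
        P1,R1,q,W=pose(xyz,th); print(xyz,th,'q',np.round(q,1),'W',W.round(2),'->',*rows(a[0],a[1],P1,R1,**k)); a=(P1,R1)
E
python3 - <<'E'
from plan import *
chain([((.2,-.38,.26),30),((.32,-.22,.25),30),((.385,0,.23),30),((.4,.17,.22),30),((.41,.333,.22),30)])
E
```

```text
(0.2, -0.38, 0.26) 30 q [-78.2 -30.9 131.2   0.   49.8 -90. ] W [ 0.17 -0.24  0.51] -> 15 [-0.24, -1.11, 0.81] [-0.024, 0.0156, 0.1175]
(0.32, -0.22, 0.25) 30 q [-52.2 -39.2 136.4   0.   52.8 -90. ] W [ 0.23 -0.1   0.5 ] -> 6 [-1.56, -2.9, -0.71] [0.0378, -0.0, -0.0655]
(0.385, 0, 0.23) 30 q [-17.8 -38.5 138.4   0.   50.1 -90. ] W [0.25 0.04 0.48] -> 6 [-1.39, -3.61, -0.42] [0.05, 0.0, -0.0865]
(0.4, 0.17, 0.22) 30 q [  7.3 -26.6 133.5   0.   43.1 -90. ] W [0.25 0.15 0.47] -> 5 [-0.24, -3.44, 0.09] [0.0438, 0.0, -0.0759]
(0.41, 0.333, 0.22) 30 q [ 26.2 -10.2 122.1   0.   38.2 -90. ] W [0.28 0.27 0.47] -> 5 [0.89, -3.11, 0.52] [0.033, -0.0, -0.0571]
```

```bash
sed -i "s/q\[5\]-90/q[5]+90/" fit.py
python3 - <<'E'
from plan import *
s=bot.sense(); print(abs(fk(s['qpos'],p)[4]-s['tcp_rot']).max())
chain([((.2,-.38,.26),30),((.32,-.22,.25),30),((.385,0,.23),30),((.4,.17,.22),30),((.41,.333,.22),30)])
E
```

```text
2.6107588313450947e-16
(0.2, -0.38, 0.26) 30 q [-78.2 -30.9 131.2   0.   49.8 -90. ] W [ 0.17 -0.24  0.51] -> 12 [1.33, -0.35, 0.93] [-0.0184, -0.0283, -0.1115]
(0.32, -0.22, 0.25) 30 q [-52.2 -39.2 136.4   0.   52.8 -90. ] W [ 0.23 -0.1   0.5 ] -> 6 [1.56, 2.9, -0.71] [-0.0378, 0.0, -0.0655]
(0.385, 0, 0.23) 30 q [-17.8 -38.5 138.4   0.   50.1 -90. ] W [0.25 0.04 0.48] -> 6 [1.39, 3.61, -0.42] [-0.05, -0.0, -0.0865]
(0.4, 0.17, 0.22) 30 q [  7.3 -26.6 133.5   0.   43.1 -90. ] W [0.25 0.15 0.47] -> 5 [0.24, 3.44, 0.09] [-0.0438, -0.0, -0.0759]
(0.41, 0.333, 0.22) 30 q [ 26.2 -10.2 122.1   0.   38.2 -90. ] W [0.28 0.27 0.47] -> 5 [-0.89, 3.11, 0.52] [-0.033, 0.0, -0.0571]
```

drive_tool(increments=[{"x":1.33,"y":-0.35,"z":0.93,"ax":-0.0184,"ay":-0.0283,"az":-0.1115},{"x":1.33,"y":-0.35,"z":0.93,"ax":-0.0184,"ay":-0.0283,"az":-0.1115},{"x":1.33,"y":-0.35,"z":0.93,"ax":-0.0184,"ay":-0.0283,"az":-0.1115},{"x":1.33,"y":-0.35,"z":0.93,"ax":-0.0184,"ay":-0.0283,"az":-0.1115},{"x":1.33,"y":-0.35,"z":0.93,"ax":-0.0184,"ay":-0.0283,"az":-0.1115},{"x":1.33,"y":-0.35,"z":0.93,"ax":-0.0184,"ay":-0.0283,"az":-0.1115}])

```text
time: 2.45
ee_pos: [0.2047, -0.439, 0.3362]
tcp_rot: [[0.44, 0.898, 0.018], [0.854, -0.411, -0.319], [-0.279, 0.156, -0.947]]
force: [0.3, -0.4, -0.3]
width: 0.0513
```

drive_tool(increments=[{"x":1.33,"y":-0.35,"z":0.93,"ax":-0.0184,"ay":-0.0283,"az":-0.1115},{"x":1.33,"y":-0.35,"z":0.93,"ax":-0.0184,"ay":-0.0283,"az":-0.1115},{"x":1.33,"y":-0.35,"z":0.93,"ax":-0.0184,"ay":-0.0283,"az":-0.1115},{"x":1.33,"y":-0.35,"z":0.93,"ax":-0.0184,"ay":-0.0283,"az":-0.1115},{"x":1.33,"y":-0.35,"z":0.93,"ax":-0.0184,"ay":-0.0283,"az":-0.1115},{"x":1.33,"y":-0.35,"z":0.93,"ax":-0.0184,"ay":-0.0283,"az":-0.1115}])

```text
time: 3.05
ee_pos: [0.2048, -0.389, 0.2438]
tcp_rot: [[-0.238, 0.965, 0.109], [0.845, 0.261, -0.467], [-0.479, -0.019, -0.878]]
force: [-1.0, 0.4, 0.3]
width: 0.0516
```

Run:
```python
from plan import *
print(bot.sense()['ee_pos'],bot.sense()['qpos'],bot.sense()['time'])
chain([((.2,-.38,.26),30)])
chain([((.32,-.22,.25),30),((.385,0,.23),30)])
```

```text
[ 0.20476751 -0.38902669  0.24378347] [-78.23342153 -27.0161895  130.37508189   0.87407722  48.00983923
 -94.06369678] 3.05
(0.2, -0.38, 0.26) 30 q [-78.2 -30.9 131.2   0.   49.8 -90. ] W [ 0.17 -0.24  0.51] -> 1 [0.1, -0.26, -1.9] [0.0117, -0.0235, 0.0599]
(0.32, -0.22, 0.25) 30 q [-52.2 -39.2 136.4   0.   52.8 -90. ] W [ 0.23 -0.1   0.5 ] -> 6 [1.48, 2.94, -0.98] [-0.035, -0.0046, -0.056]
(0.385, 0, 0.23) 30 q [-17.8 -38.5 138.4   0.   50.1 -90. ] W [0.25 0.04 0.48] -> 6 [1.39, 3.61, -0.42] [-0.05, -0.0, -0.0865]
```

drive_tool(increments=[{"x":1.5,"y":2.9,"z":-1.0,"ax":-0.035,"ay":-0.005,"az":-0.056},{"x":1.5,"y":2.9,"z":-1.0,"ax":-0.035,"ay":-0.005,"az":-0.056},{"x":1.5,"y":2.9,"z":-1.0,"ax":-0.035,"ay":-0.005,"az":-0.056},{"x":1.5,"y":2.9,"z":-1.0,"ax":-0.035,"ay":-0.005,"az":-0.056},{"x":1.5,"y":2.9,"z":-1.0,"ax":-0.035,"ay":-0.005,"az":-0.056},{"x":1.5,"y":2.9,"z":-1.0,"ax":-0.035,"ay":-0.005,"az":-0.056}])

```text
time: 3.65
ee_pos: [0.3196, -0.2169, 0.2447]
tcp_rot: [[-0.543, 0.783, 0.302], [0.689, 0.621, -0.374], [-0.48, 0.005, -0.877]]
force: [0.3, 0.2, -0.5]
width: 0.0514
```

Run:
```python
from plan import *
print(bot.sense()['qpos'])
chain([((.385,0,.23),30),((.4,.17,.22),30)])
```

```text
[-52.44872276 -38.49241988 136.21806066   0.82265741  53.5817873
 -91.11614014]
(0.385, 0, 0.23) 30 q [-17.8 -38.5 138.4   0.   50.1 -90. ] W [0.25 0.04 0.48] -> 6 [1.31, 3.58, -0.44] [-0.0474, -0.0034, -0.0859]
(0.4, 0.17, 0.22) 30 q [  7.3 -26.6 133.5   0.   43.1 -90. ] W [0.25 0.15 0.47] -> 5 [0.24, 3.44, 0.09] [-0.0438, -0.0, -0.0759]
```

drive_tool(increments=[{"x":1.3,"y":3.6,"z":-0.45,"ax":-0.047,"ay":-0.003,"az":-0.086},{"x":1.3,"y":3.6,"z":-0.45,"ax":-0.047,"ay":-0.003,"az":-0.086},{"x":1.3,"y":3.6,"z":-0.45,"ax":-0.047,"ay":-0.003,"az":-0.086},{"x":1.3,"y":3.6,"z":-0.45,"ax":-0.047,"ay":-0.003,"az":-0.086},{"x":1.3,"y":3.6,"z":-0.45,"ax":-0.047,"ay":-0.003,"az":-0.086},{"x":1.3,"y":3.6,"z":-0.45,"ax":-0.047,"ay":-0.003,"az":-0.086}])

```text
time: 4.25
ee_pos: [0.3903, 0.0088, 0.231]
tcp_rot: [[-0.838, 0.283, 0.466], [0.248, 0.959, -0.136], [-0.486, 0.002, -0.874]]
force: [0.5, -0.9, 0.4]
width: 0.0509
```

Run:
```python
from plan import *
print(bot.sense()['qpos'])
chain([((.385,.17,.22),30),((.395,.325,.22),30)])
snap('wrist','wr0');
```

```text
[-1.62842980e+01 -3.65546368e+01  1.37012635e+02  8.77452446e-03
  5.04936903e+01 -8.98085951e+01]
(0.385, 0.17, 0.22) 30 q [  7.5 -29.4 135.1   0.   44.4 -90. ] W [0.24 0.15 0.47] -> 5 [0.54, 3.21, -0.05] [-0.041, -0.0032, -0.0731]
(0.395, 0.325, 0.22) 30 q [ 26.1 -12.8 124.1   0.   38.7 -90. ] W [0.26 0.26 0.47] -> 4 [-1.05, 3.7, 0.61] [-0.0405, -0.0, -0.0702]
```

View pics/wr0.png

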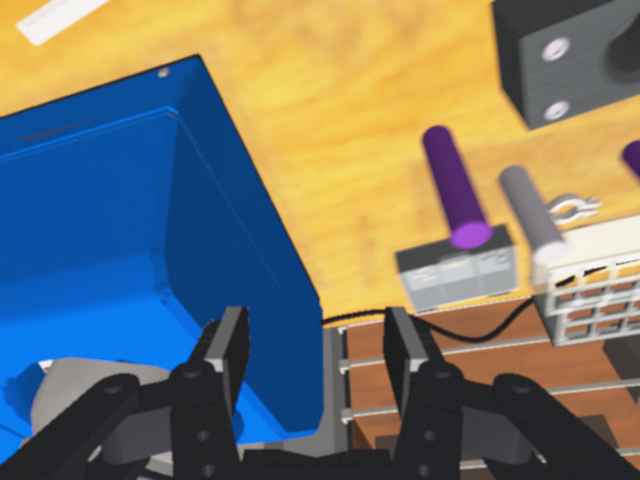

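The wrist view shows the pump at left, the purple decoy at (455,190), the short post at (530,215) and the block's corner at top right. The fingers are at the bottom.

drive_tool(increments=[{"x":0.54,"y":3.2,"z":-0.05,"ax":-0.041,"ay":-0.003,"az":-0.073},{"x":0.54,"y":3.2,"z":-0.05,"ax":-0.041,"ay":-0.003,"az":-0.073},{"x":0.54,"y":3.2,"z":-0.05,"ax":-0.041,"ay":-0.003,"az":-0.073},{"x":0.54,"y":3.2,"z":-0.05,"ax":-0.041,"ay":-0.003,"az":-0.073},{"x":0.54,"y":3.2,"z":-0.05,"ax":-0.041,"ay":-0.003,"az":-0.073},{"x":0,"y":0,"z":0,"ax":0,"ay":0,"az":0}])

```text
time: 4.9
ee_pos: [0.3843, 0.1833, 0.2164]
tcp_rot: [[-0.864, -0.163, 0.476], [-0.14, 0.987, 0.084], [-0.483, 0.005, -0.876]]
force: [-0.6, 0.4, 0.6]
width: 0.0515
```

Run:
```python
from plan import *
print(bot.sense()['qpos'])
chain([((.385,.325,.22),30)])
c=snap('wrist','wr1'); P=pts(c)
# features visible by height
for z0 in (.06,):
    m=(abs(P[...,2]-z0)<.006)&(c['depth']>0); print(m.sum(), P[m].min(0),P[m].max(0))
```

```text
[  9.16172895 -27.48706938 134.02722746   0.55309775  44.58001583
 -90.44537283]
(0.385, 0.325, 0.22) 30 q [ 26.6 -14.1 125.1   0.   39.  -90. ] W [0.25 0.26 0.47] -> 4 [-0.9, 3.41, 0.42] [-0.0358, -0.0046, -0.0661]
19644 [ 0.37253869 -0.13222659  0.05400002] [0.85646124 0.64526688 0.06599254]
```

View pics/wr1.png

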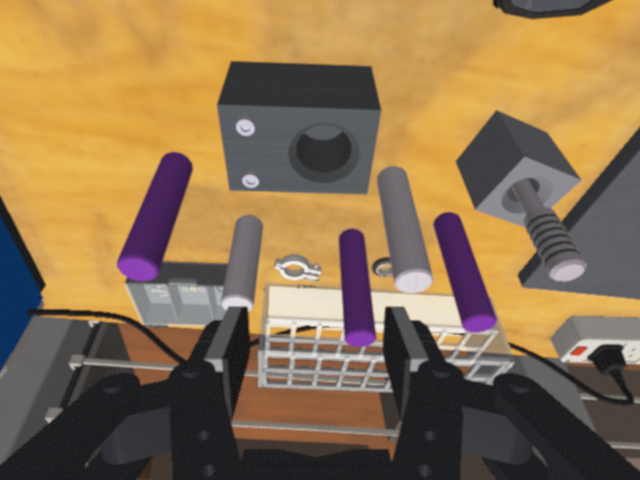

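Run:
```python
from h import *
c=dict(np.load('wr1.npz'));P=pts(c)
T=dict(np.load('top0.npz'));
for v,u in((150,380-10),(185,235),(115,370),(110,225)): print('blk z',P[v,u].round(4))
blk=(abs(P[...,2]-.06)<.008)
def rect(y0,y1,x0,x1,nm):
    m=np.zeros_like(blk);m[y0:y1,x0:x1]=blk[y0:y1,x0:x1]; q=P[m][:,:2].astype(np.float32); r=cv2.minAreaRect(q)
    print(nm,P[m][:,2].mean().round(4),np.round(r[0],4),np.round(r[1],4),round(r[2],1),cv2.boxPoints(r).round(4).tolist())
rect(60,200,200,390,'block');rect(100,225,450,585,'holder')
print('mouth',ray(c,324,153,.06).round(4),'bore floor z',np.percentile(P[140:170,315:335,2],[5,50,95]).round(4))
g=c['frame'].astype(int).sum(2)
def disc(u,v,z,name):
    for cc,uu,vv in((c,u,v),):
        h=np.zeros((482,642),np.uint8); img=cv2.GaussianBlur(cc['frame'],(3,3),0); _,_,_,b=cv2.floodFill(img.copy(),h,(uu,vv),0,(7,)*3,(7,)*3,4|(255<<8)|cv2.FLOODFILL_MASK_ONLY|cv2.FLOODFILL_FIXED_RANGE)
        ct=max(cv2.findContours(h[1:-1,1:-1],0,2)[0],key=cv2.contourArea); (a,bb),sz,an=cv2.fitEllipse(ct); print(name,(round(a,1),round(bb,1)),np.round(sz,1),ray(cc,a,bb,z).round(4), 'depth pt',P[int(bb),int(a)].round(4))
disc(568,269,.13,'rod');disc(412,280,.115,'A');disc(237,302,.095,'B');
for nm,(u,v,z) in dict(mouth=(351.5,310,.06)).items(): print('top',nm,ray(T,220+527/4,275+145/4,z).round(4))
```

```text
blk z [0.4011 0.223  0.0596]
blk z [0.4427 0.1389 0.0602]
blk z [0.3773 0.2166 0.0598]
blk z [0.3877 0.132  0.0599]
block 0.0595 [0.4106 0.1782] [0.066  0.0962] 6.9 [[0.3720000088214874, 0.22200000286102295], [0.38359999656677246, 0.1264999955892563], [0.44909998774528503, 0.13439999520778656], [0.4375999867916107, 0.22990000247955322]]
holder 0.0589 [0.4196 0.3406] [0.0522 0.0514] 76.5 [[0.38850000500679016, 0.32120001316070557], [0.43849998712539673, 0.3091999888420105], [0.4507000148296356, 0.36000001430511475], [0.40070000290870667, 0.3720000088214874]]
mouth [0.4077 0.1944 0.06  ] bore floor z [0.0181 0.035  0.0508]
rod (568.4, 272.2) [11.  26.9] [0.4195 0.3407 0.13  ] depth pt [0.419  0.34   0.1304]
A (413.4, 282.1) [16.9 31.7] [0.4607 0.2628 0.115 ] depth pt [0.4607 0.2625 0.115 ]
B (236.7, 305.5) [13.5 25.1] [0.5353 0.1467 0.095 ] depth pt [0.5347 0.1461 0.0951]
top mouth [0.4081 0.1938 0.06  ]
```

The wrist view shows the socket mouth at (324,153), the long grey post's top at (412,280), the short grey one's at (237,302), and the rod's top at (568,270). Both views agree within 1 mm: socket (.408,.194), rod (.4195,.3405), long post (.461,.263).

```bash
cat >> plan.py <<'E'
def gp(pt,th,back=0):
    pt=np.array(pt,float);t=pt.copy()
    for _ in range(20):
        _,Rm,q,W=pose(t,th); t=pt-(.006)*Rm[:,2]
    return pt-(.006+back)*Rm[:,2],Rm,q,W
def go(*ws,**k):
    s=bot.sense(); a=(np.array(s['ee_pos']),np.array(s['tcp_rot'])); print('now',a[0].round(4),'q',np.round(s['qpos'],1),'F',np.round(s['force'],1),'w',round(float(s['width']),4),'t',s['time'])
    for w in ws: print(np.round(w[0],4),'W',w[3].round(2),'->',*rows(a[0],a[1],w[0],w[1],**k)); a=w[:2]
E
python3 - <<'E'
from plan import *
g=(.4195,.3407,.108)
go(gp(g,30,.09),gp(g,30),vmax=.035)
E
```

```text
now [0.3848 0.1822 0.2166] q [  9.  -27.5 134.    0.5  44.6 -90.4] F [-0.2  0.4 -0.3] w 0.0512 t 4.95
[0.3765 0.3193 0.1911] W [0.29 0.27 0.37] -> 4 [-0.32, 3.36, 0.92] [-0.0359, -0.0045, -0.066]
[0.4168 0.3394 0.1132] W [0.29 0.27 0.37] -> 3 [0.0, -0.0, 3.0] [0.0, 0.0, 0.0]
```

drive_tool(increments=[{"x":-0.32,"y":3.36,"z":0.92,"ax":-0.036,"ay":-0.0045,"az":-0.066},{"x":-0.32,"y":3.36,"z":0.92,"ax":-0.036,"ay":-0.0045,"az":-0.066},{"x":-0.32,"y":3.36,"z":0.92,"ax":-0.036,"ay":-0.0045,"az":-0.066},{"x":-0.32,"y":3.36,"z":0.92,"ax":-0.036,"ay":-0.0045,"az":-0.066},{"x":0,"y":0,"z":0,"ax":0,"ay":0,"az":0},{"x":0,"y":0,"z":0,"ax":0,"ay":0,"az":0}])

```text
time: 5.55
ee_pos: [0.3828, 0.3211, 0.1882]
tcp_rot: [[-0.778, -0.446, 0.442], [-0.389, 0.895, 0.218], [-0.493, -0.002, -0.87]]
force: [-0.1, -0.1, -0.1]
width: 0.0513
```

Run:
```python
from plan import *
g=(.4195,.3407,.108)
go(gp(g,30),vmax=.03)
c=snap('wrist','wr2'); P=pts(c); m=(P[...,2]>.1)&(np.hypot(P[...,0]-.42,P[...,1]-.34)<.03); print(P[m].mean(0),P[m].max(0),P[m].min(0))
```

```text
now [0.3828 0.3211 0.1882] q [ 2.64e+01 -1.14e+01  1.27e+02 -1.00e-01  3.49e+01 -9.01e+01] F [-0.1 -0.1 -0.1] w 0.0513 t 5.55
[0.4168 0.3394 0.1132] W [0.29 0.27 0.37] -> 3 [0.12, 0.04, 2.81] [-0.0006, -0.0025, 0.0005]
[0.41444407 0.33805855 0.11950521] [0.42829768 0.35057232 0.13113699] [0.40848428 0.3304477  0.10000202]
```

drive_tool(increments=[{"x":0.12,"y":0.04,"z":2.8,"ax":0,"ay":-0.003,"az":0},{"x":0.12,"y":0.04,"z":2.8,"ax":0,"ay":-0.003,"az":0},{"x":0.12,"y":0.04,"z":2.8,"ax":0,"ay":-0.003,"az":0},{"x":0,"y":0,"z":0,"ax":0,"ay":0,"az":0},{"x":0,"y":0,"z":0,"ax":0,"ay":0,"az":0}])

```text
time: 6.1
ee_pos: [0.4237, 0.3347, 0.1145]
tcp_rot: [[-0.777, -0.434, 0.456], [-0.376, 0.901, 0.217], [-0.505, -0.003, -0.863]]
force: [-0.2, 0.4, 0.9]
width: 0.0511
```

Run:
```python
from plan import *
go(gp((.4195,.3407,.108),30))
```

```text
now [0.4237 0.3347 0.1145] q [ 25.8   3.2 124.6  -0.5  21.9 -89.6] F [-0.2  0.4  0.9] w 0.0511 t 6.1
[0.4168 0.3394 0.1132] W [0.29 0.27 0.37] -> 1 [0.43, 0.72, -0.1] [-0.0089, 0.006, -0.0094]
```

drive_tool(increments=[{"x":0.43,"y":0.72,"z":-0.1,"ax":-0.009,"ay":0.006,"az":-0.009},{"x":0,"y":0,"z":0,"ax":0,"ay":0,"az":0}])

```text
time: 6.3
ee_pos: [0.4171, 0.3388, 0.1154]
tcp_rot: [[-0.775, -0.444, 0.449], [-0.384, 0.896, 0.223], [-0.502, 0.001, -0.865]]
force: [-0.8, 0.0, 0.5]
width: 0.0515
```

drive_tool(increments=[{"x":0,"y":0,"z":0,"ax":0,"ay":0,"az":0},{"x":0,"y":0,"z":0,"ax":0,"ay":0,"az":0},{"x":0,"y":0,"z":0,"ax":0,"ay":0,"az":0},{"x":0,"y":0,"z":0,"ax":0,"ay":0,"az":0},{"x":0,"y":0,"z":0,"ax":0,"ay":0,"az":0},{"x":0,"y":0,"z":0,"ax":0,"ay":0,"az":0}], jaw=-1, newtons=60)

```text
time: 6.9
ee_pos: [0.4174, 0.3396, 0.119]
tcp_rot: [[-0.772, -0.445, 0.453], [-0.384, 0.895, 0.226], [-0.506, 0.0, -0.862]]
force: [0.3, 0.4, -1.1]
width: 0.0187
```

Run:
```python
from plan import *
s=log()
P0,R0=np.array(s['ee_pos']),np.array(s['tcp_rot'])
go(gp((.4195,.3407,.108),30)); print(s['force'],s['ft_torque'])
up=R0.T@np.array([0,0,.065]); print('lift .065 total cm',(up*100).round(3))
```

```text
now [0.4174 0.3396 0.119 ] q [ 26.5   2.3 124.8   0.   22.4 -90. ] F [ 0.3  0.4 -1.1] w 0.0187 t 6.9
[0.4168 0.3394 0.1132] W [0.29 0.27 0.37] -> 1 [0.35, 0.0, 0.47] [0.0003, 0.0074, -0.0005]
[ 0.27914834  0.41441428 -1.12549893] [-0.13057578  0.20519666 -0.01719267]
lift .065 total cm [-3.292e+00  3.000e-03 -5.605e+00]
```

drive_tool(increments=[{"x":-0.9,"y":0,"z":-1.5,"ax":0,"ay":0,"az":0},{"x":-1.3,"y":0,"z":-2.2,"ax":0,"ay":0,"az":0},{"x":-1.3,"y":0,"z":-2.2,"ax":0,"ay":0,"az":0},{"x":0,"y":0,"z":0,"ax":0,"ay":0,"az":0}])

```text
time: 7.3
ee_pos: [0.4164, 0.339, 0.1874]
tcp_rot: [[-0.775, -0.445, 0.449], [-0.385, 0.895, 0.224], [-0.502, 0.0, -0.865]]
force: [0.5, 0.4, -0.2]
width: 0.0183
```

Run:
```python
from plan import *
go(gp((.4083,.1942,.184),30),vmax=.03)
c=snap('scene','sc2');P=pts(c);m=(np.hypot(P[...,0]-.42,P[...,1]-.34)<.02)&(P[...,2]>.063);z=P[m]; print(len(z),z.min(0) if len(z) else '')
```

```text
now [0.4164 0.339  0.1874] q [ 26.5  -5.9 122.6   0.   33.2 -90. ] F [ 0.5  0.4 -0.2] w 0.0183 t 7.3
[0.4053 0.1937 0.1892] W [0.26 0.17 0.44] -> 5 [1.02, -2.66, -0.64] [0.0283, 0.0003, 0.0487]
478 [0.4047847  0.32691839 0.07881332]
```

drive_tool(increments=[{"x":1.0,"y":-2.66,"z":-0.64,"ax":0.028,"ay":0,"az":0.049},{"x":1.0,"y":-2.66,"z":-0.64,"ax":0.028,"ay":0,"az":0.049},{"x":1.0,"y":-2.66,"z":-0.64,"ax":0.028,"ay":0,"az":0.049},{"x":1.0,"y":-2.66,"z":-0.64,"ax":0.028,"ay":0,"az":0.049},{"x":1.0,"y":-2.66,"z":-0.64,"ax":0.028,"ay":0,"az":0.049},{"x":0,"y":0,"z":0,"ax":0,"ay":0,"az":0}])

```text
time: 7.95
ee_pos: [0.399, 0.1881, 0.1785]
tcp_rot: [[-0.861, -0.169, 0.479], [-0.148, 0.986, 0.082], [-0.486, 0.0, -0.874]]
force: [0.1, 0.5, -1.7]
width: 0.0188
```

Run:
```python
from plan import *
t=gp((.4083,.1942,.184),30); go(t)
snap('wrist','wr3');snap('scene','sc3')
a=cv2.imread('pics/wr3.png')[60:420,140:560];b=cv2.imread('pics/sc3.png')[150:330,250:460]
b=cv2.resize(b,None,fx=2,fy=2); cv2.imwrite('pics/v3.png',np.hstack([cv2.resize(a,(420,360)),b[:360,:380]]))
```

```text
now [0.399  0.1881 0.1785] q [  9.8 -20.3 134.5   0.   36.7 -90. ] F [ 0.1  0.5 -1.7] w 0.0188 t 7.95
[0.4053 0.1937 0.1892] W [0.26 0.17 0.44] -> 1 [-1.15, 0.44, -0.59] [-0.0047, -0.0159, -0.0085]
```

View pics/v3.png

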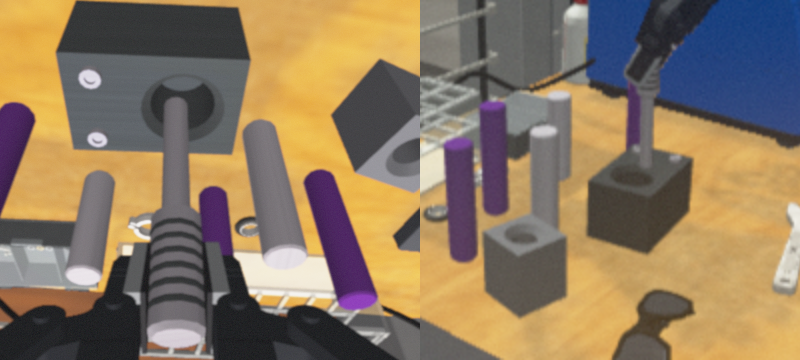

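The left picture shows the rod gripped upright in front of the socket's mouth, with its tip at about (176,100) in the crop. The right picture shows the holder empty, the posts still standing, and the tip about 10 mm off the socket axis and above the block. I'll correct that now.

drive_tool(increments=[{"x":-1.15,"y":0.44,"z":-0.59,"ax":-0.005,"ay":-0.016,"az":-0.0085},{"x":0,"y":0,"z":0,"ax":0,"ay":0,"az":0},{"x":0,"y":0,"z":0,"ax":0,"ay":0,"az":0}])

```text
time: 8.35
ee_pos: [0.407, 0.1973, 0.1902]
tcp_rot: [[-0.85, -0.185, 0.493], [-0.16, 0.983, 0.094], [-0.502, 0.001, -0.865]]
force: [-1.1, 1.3, -0.7]
width: 0.0183
```

Run:
```python
from plan import *
go(gp((.4083,.1942,.184),30)); R0=np.array(bot.sense()['tcp_rot']); print('down 1cm ->',(R0.T@[0,0,-1]).round(3), 'F',bot.sense()['force'])
c=snap('scene','sc4');P=pts(c);m=(np.hypot(P[...,0]-.408,P[...,1]-.194)<.03)&(P[...,2]>.066)&(P[...,2]<.14);z=P[m]
for a in (.08,.1,.12): k=z[abs(z[:,2]-a)<.006]; print(a,len(k),k.mean(0) if len(k) else '')
print(z[:,2].min())
```

```text
now [0.407  0.1973 0.1902] q [ 10.7 -20.1 133.2   0.   36.8 -89.9] F [-1.1  1.3 -0.7] w 0.0183 t 8.35
[0.4053 0.1937 0.1892] W [0.26 0.17 0.44] -> 1 [0.25, -0.33, -0.03] [0.0043, 0.0019, 0.005]
down 1cm -> [ 0.502 -0.001  0.865] F [-1.13855817  1.29408895 -0.73420164]
0.08 13 [0.40657402 0.20286924 0.08405786]
0.1 38 [0.40655371 0.20278695 0.09989352]
0.12 38 [0.40625839 0.20305444 0.11979769]
0.08234428753577018
```

drive_tool(increments=[{"x":0.25,"y":-0.33,"z":0,"ax":0.004,"ay":0,"az":0.005},{"x":0.5,"y":0,"z":0.87,"ax":0,"ay":0,"az":0},{"x":0.5,"y":0,"z":0.87,"ax":0,"ay":0,"az":0},{"x":0.5,"y":0,"z":0.87,"ax":0,"ay":0,"az":0},{"x":0,"y":0,"z":0,"ax":0,"ay":0,"az":0}])

```text
time: 8.9
ee_pos: [0.4053, 0.1942, 0.158]
tcp_rot: [[-0.851, -0.181, 0.494], [-0.156, 0.984, 0.091], [-0.502, -0.0, -0.865]]
force: [-0.3, 0.7, -0.4]
width: 0.0183
```

Run:
```python
from plan import *
go(gp((.4083,.1942,.142),30)); print(bot.sense()['ft_torque'])
```

```text
now [0.4053 0.1942 0.158 ] q [ 10.4 -16.5 135.1   0.   31.3 -90. ] F [-0.3  0.7 -0.4] w 0.0183 t 8.9
[0.4053 0.1937 0.1472] W [0.26 0.17 0.4 ] -> 1 [0.55, -0.06, 0.93] [0.0009, 0.0025, 0.0017]
[-0.01788713  0.28433189 -0.03183046]
```

Now I'll lower slowly, first past the 25 mm level (TCP about 0.143).

drive_tool(increments=[{"x":0.25,"y":0,"z":0.43,"ax":0,"ay":0,"az":0},{"x":0.25,"y":0,"z":0.43,"ax":0,"ay":0,"az":0},{"x":0.25,"y":0,"z":0.43,"ax":0,"ay":0,"az":0},{"x":0.15,"y":0,"z":0.26,"ax":0,"ay":0,"az":0}])

```text
time: 9.3
ee_pos: [0.406, 0.1943, 0.1402]
tcp_rot: [[-0.849, -0.181, 0.496], [-0.156, 0.983, 0.091], [-0.504, -0.0, -0.864]]
force: [-0.9, 0.1, -0.3]
width: 0.0183
```

drive_tool(increments=[{"x":0.15,"y":0,"z":0.26,"ax":0,"ay":0,"az":0},{"x":0.15,"y":0,"z":0.26,"ax":0,"ay":0,"az":0}])

```text
time: 9.5
ee_pos: [0.4062, 0.1944, 0.1338]
tcp_rot: [[-0.849, -0.181, 0.496], [-0.156, 0.983, 0.091], [-0.504, -0.0, -0.864]]
force: [0.1, -0.2, -0.4]
width: 0.0187
```

drive_tool(increments=[{"x":0.15,"y":0,"z":0.26,"ax":0,"ay":0,"az":0},{"x":0.15,"y":0,"z":0.26,"ax":0,"ay":0,"az":0}])

```text
time: 9.7
ee_pos: [0.4064, 0.1944, 0.1274]
tcp_rot: [[-0.849, -0.181, 0.496], [-0.156, 0.983, 0.091], [-0.505, -0.0, -0.863]]
force: [-0.3, 0.0, -0.3]
width: 0.0184
```

drive_tool(increments=[{"x":0.1,"y":0,"z":0.17,"ax":0,"ay":0,"az":0},{"x":0.1,"y":0,"z":0.17,"ax":0,"ay":0,"az":0}])

```text
time: 9.9
ee_pos: [0.4066, 0.1945, 0.1232]
tcp_rot: [[-0.849, -0.181, 0.497], [-0.156, 0.983, 0.091], [-0.505, -0.0, -0.863]]
force: [-1.9, -0.7, 12.4]
width: 0.0183
```

drive_tool(increments=[{"x":0.1,"y":0,"z":0.17,"ax":0,"ay":0,"az":0}])

```text
time: 10.0
ee_pos: [0.4086, 0.1948, 0.1231]
tcp_rot: [[-0.846, -0.181, 0.501], [-0.156, 0.983, 0.092], [-0.509, -0.0, -0.861]]
force: [-3.8, -1.4, 17.8]
width: 0.0183
```

The rod made contact at TCP 0.1232 m (12 N, then 18 N), with its tip about 108 mm below. The floor is therefore at z ≈ 0.015, so the socket is 45 mm deep and the long post (115 mm) is the right one. Now the rod goes back.

drive_tool(increments=[{"x":-0.75,"y":0,"z":-1.3,"ax":0,"ay":0,"az":0},{"x":-1.2,"y":0,"z":-2.05,"ax":0,"ay":0,"az":0},{"x":-1.2,"y":0,"z":-2.05,"ax":0,"ay":0,"az":0},{"x":-0.4,"y":0,"z":-0.7,"ax":0,"ay":0,"az":0},{"x":0,"y":0,"z":0,"ax":0,"ay":0,"az":0}])

```text
time: 10.5
ee_pos: [0.408, 0.1947, 0.1955]
tcp_rot: [[-0.847, -0.181, 0.5], [-0.156, 0.983, 0.092], [-0.509, -0.0, -0.861]]
force: [0.2, 0.0, -1.2]
width: 0.0183
```

Run:
```python
from plan import *
go(gp((.4195,.3407,.186),30),vmax=.03)
```

```text
now [0.408  0.1947 0.1955] q [ 10.4 -21.  133.2  -0.   37.1 -90. ] F [ 0.2  0.  -1.2] w 0.0183 t 10.5
[0.4168 0.3394 0.1912] W [0.29 0.27 0.44] -> 5 [-0.83, 2.73, 0.58] [-0.0283, 0.002, -0.0483]
```

drive_tool(increments=[{"x":-0.83,"y":2.73,"z":0.5,"ax":-0.028,"ay":0.002,"az":-0.048},{"x":-0.83,"y":2.73,"z":0.5,"ax":-0.028,"ay":0.002,"az":-0.048},{"x":-0.83,"y":2.73,"z":0.5,"ax":-0.028,"ay":0.002,"az":-0.048},{"x":-0.83,"y":2.73,"z":0.5,"ax":-0.028,"ay":0.002,"az":-0.048},{"x":-0.83,"y":2.73,"z":0.5,"ax":-0.028,"ay":0.002,"az":-0.048},{"x":0,"y":0,"z":0,"ax":0,"ay":0,"az":0},{"x":0,"y":0,"z":0,"ax":0,"ay":0,"az":0}])

```text
time: 11.2
ee_pos: [0.4115, 0.3422, 0.1843]
tcp_rot: [[-0.778, -0.452, 0.438], [-0.394, 0.892, 0.221], [-0.49, -0.001, -0.872]]
force: [0.1, -0.0, -1.8]
width: 0.0182
```

Run:
```python
from plan import *
go(gp((.4195,.3407,.186),30),vmax=.03)
```

```text
now [0.4115 0.3422 0.1843] q [ 27.1  -5.5 122.4  -0.3  33.7 -89.5] F [ 0.1 -0.  -1.8] w 0.0182 t 11.2
[0.4168 0.3394 0.1912] W [0.29 0.27 0.44] -> 1 [-0.64, -0.49, -0.43] [0.0026, -0.0112, 0.006]
```

drive_tool(increments=[{"x":-0.64,"y":-0.49,"z":-0.43,"ax":0.003,"ay":-0.011,"az":0.006},{"x":0,"y":0,"z":0,"ax":0,"ay":0,"az":0},{"x":0,"y":0,"z":0,"ax":0,"ay":0,"az":0}])

```text
time: 11.5
ee_pos: [0.4165, 0.337, 0.1896]
tcp_rot: [[-0.778, -0.442, 0.447], [-0.384, 0.897, 0.22], [-0.498, -0.001, -0.867]]
force: [0.1, 0.4, -0.9]
width: 0.0184
```

Run:
```python
from plan import *
go(gp((.4195,.3407,.186),30),vmax=.03)
print('down',(np.array(bot.sense()['tcp_rot']).T@[0,0,-1]).round(3))
for n in ('scene','top'):
  c=snap(n,n+'5');P=pts(c);m=(np.hypot(P[...,0]-.42,P[...,1]-.34)<.03)&(P[...,2]>.066)&(P[...,2]<.14);z=P[m]
  if len(z): print(n,z[:,2].min())
  for a in (.09,.11,.13):
    k=z[abs(z[:,2]-a)<.006] if len(z) else z; print(a,len(k),k.mean(0).round(4) if len(k) else '')
snap('wrist','wr5'); a=cv2.imread('pics/wr5.png')[60:420,140:560];b=cv2.resize(cv2.imread('pics/scene5.png')[150:330,220:410],None,fx=2,fy=2); cv2.imwrite('pics/v5.png',np.hstack([a,b]))
```

```text
now [0.4165 0.337  0.1896] q [ 2.630e+01 -6.100e+00  1.224e+02 -1.000e-01  3.390e+01 -8.990e+01] F [ 0.1  0.4 -0.9] w 0.0184 t 11.5
[0.4168 0.3394 0.1912] W [0.29 0.27 0.44] -> 1 [-0.19, 0.2, -0.08] [-0.0024, -0.0026, -0.0028]
down [0.498 0.001 0.867]
scene 0.08109672132087342
0.09 49 [0.4137 0.342  0.0896]
0.11 50 [0.4136 0.3422 0.1098]
0.13 55 [0.4142 0.3422 0.1301]
0.09 0 
0.11 0 
0.13 0
```

View pics/v5.png

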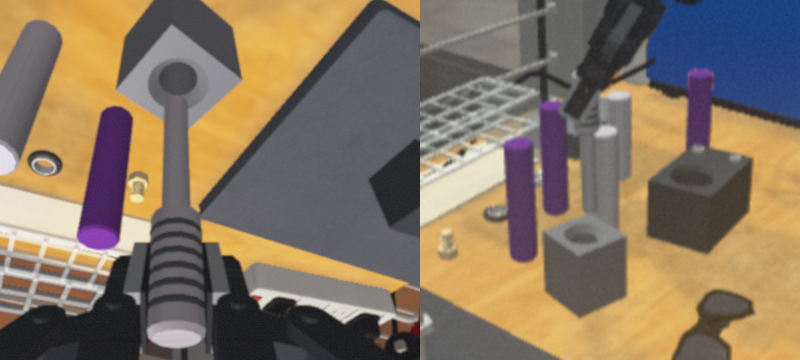

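Left picture: the rod is just in front of the holder's mouth at (178,80). Right picture: the rod is upright with its tip above the hole at (582,237). Nothing has been knocked over, so I'll make a fine correction and lower.

drive_tool(increments=[{"x":-0.19,"y":0.25,"z":-0.05,"ax":-0.002,"ay":-0.003,"az":-0.003},{"x":0.5,"y":0,"z":0.87,"ax":0,"ay":0,"az":0},{"x":0.5,"y":0,"z":0.87,"ax":0,"ay":0,"az":0},{"x":0,"y":0,"z":0,"ax":0,"ay":0,"az":0}])

```text
time: 12.05
ee_pos: [0.417, 0.3403, 0.1701]
tcp_rot: [[-0.774, -0.446, 0.449], [-0.386, 0.895, 0.224], [-0.502, -0.0, -0.865]]
force: [-0.7, 0.1, -0.6]
width: 0.0185
```

Run:
```python
from plan import *
go(gp((.4195,.3407,.163),30),vmax=.03)
```

```text
now [0.417  0.3403 0.1701] q [ 26.6  -3.8 123.1  -0.2  30.6 -89.8] F [-0.7  0.1 -0.6] w 0.0185 t 12.05
[0.4168 0.3394 0.1682] W [0.29 0.27 0.42] -> 1 [0.14, -0.08, 0.13] [-0.0002, 0.0023, 0.0005]
```

drive_tool(increments=[{"x":0.4,"y":-0.05,"z":0.69,"ax":0,"ay":0,"az":0},{"x":0.4,"y":0,"z":0.69,"ax":0,"ay":0,"az":0}])

```text
time: 12.25
ee_pos: [0.4175, 0.3401, 0.1534]
tcp_rot: [[-0.774, -0.446, 0.45], [-0.386, 0.895, 0.224], [-0.503, -0.0, -0.864]]
force: [0.3, -0.6, -1.1]
width: 0.0186
```

drive_tool(increments=[{"x":0.4,"y":0,"z":0.69,"ax":0,"ay":0,"az":0},{"x":0.4,"y":0,"z":0.69,"ax":0,"ay":0,"az":0}])

```text
time: 12.45
ee_pos: [0.4173, 0.3399, 0.1356]
tcp_rot: [[-0.774, -0.446, 0.45], [-0.386, 0.895, 0.224], [-0.502, -0.0, -0.865]]
force: [0.0, -0.7, -0.3]
width: 0.0187
```

drive_tool(increments=[{"x":0.3,"y":0,"z":0.5,"ax":0,"ay":0,"az":0},{"x":0.15,"y":0,"z":0.26,"ax":0,"ay":0,"az":0}])

```text
time: 12.65
ee_pos: [0.4166, 0.3395, 0.1246]
tcp_rot: [[-0.775, -0.446, 0.448], [-0.386, 0.895, 0.223], [-0.5, -0.0, -0.866]]
force: [-0.5, 0.6, -1.3]
width: 0.0184
```

drive_tool(increments=[{"x":0.15,"y":0,"z":0.26,"ax":0,"ay":0,"az":0},{"x":0.08,"y":0,"z":0.14,"ax":0,"ay":0,"az":0}])

```text
time: 12.85
ee_pos: [0.4165, 0.3395, 0.1192]
tcp_rot: [[-0.775, -0.446, 0.447], [-0.387, 0.895, 0.223], [-0.5, -0.0, -0.866]]
force: [0.3, -0.8, -1.6]
width: 0.0184
```

drive_tool(increments=[{"x":0.08,"y":0,"z":0.14,"ax":0,"ay":0,"az":0}])

```text
time: 12.95
ee_pos: [0.4172, 0.3398, 0.1182]
tcp_rot: [[-0.774, -0.446, 0.449], [-0.386, 0.895, 0.223], [-0.501, -0.0, -0.865]]
force: [-3.2, -1.8, 8.8]
width: 0.0183
```

The rod is seated (8.8 N at TCP 0.118, as expected). I'll release it and back off along the tool axis.

drive_tool(increments=[{"x":0,"y":0,"z":0,"ax":0,"ay":0,"az":0},{"x":0,"y":0,"z":0,"ax":0,"ay":0,"az":0},{"x":0,"y":0,"z":0,"ax":0,"ay":0,"az":0},{"x":0,"y":0,"z":0,"ax":0,"ay":0,"az":0},{"x":0,"y":0,"z":0,"ax":0,"ay":0,"az":0}], jaw=0.2)

```text
time: 13.45
ee_pos: [0.4182, 0.3404, 0.1197]
tcp_rot: [[-0.773, -0.446, 0.451], [-0.386, 0.895, 0.225], [-0.504, -0.0, -0.864]]
force: [0.2, 0.3, -0.2]
width: 0.0509
```

drive_tool(increments=[{"x":0,"y":0,"z":-2.0,"ax":0,"ay":0,"az":0},{"x":0,"y":0,"z":-3.0,"ax":0,"ay":0,"az":0},{"x":0,"y":0,"z":-3.0,"ax":0,"ay":0,"az":0},{"x":0,"y":0,"z":-2.0,"ax":0,"ay":0,"az":0},{"x":0,"y":0,"z":0,"ax":0,"ay":0,"az":0}])

```text
time: 13.95
ee_pos: [0.3712, 0.3168, 0.2078]
tcp_rot: [[-0.774, -0.446, 0.449], [-0.386, 0.895, 0.223], [-0.502, -0.0, -0.865]]
force: [0.2, 0.4, 0.3]
width: 0.0512
```

```bash
cat > look.py <<'E'
from plan import *
def topat(P,xy,r=.03,zmin=.07):
    m=(np.hypot(P[...,0]-xy[0],P[...,1]-xy[1])<r)&(P[...,2]>zmin); q=P[m]
    if len(q)<5: return None
    zt=np.percentile(q[:,2],97); t=q[abs(q[:,2]-zt)<.004]; c,rad=cv2.minEnclosingCircle(t[:,:2].astype(np.float32)); return zt.round(4),np.round(c,4),round(rad,4),len(t)
E
python3 - <<'E'
from look import *
g=(.4607,.2627,.085)
go(gp(g,30,.09),gp(g,30),vmax=.03)
for n in('top','wrist'):
  P=pts(snap(n,n+'6'))
  for k,xy in dict(rod=(.4195,.3407),A=(.4607,.2627),B=(.535,.147)).items(): print(n,k,topat(P,xy))
E
```

```text
now [0.3712 0.3168 0.2078] q [ 2.650e+01 -1.560e+01  1.278e+02 -1.000e-01  3.770e+01 -8.990e+01] F [0.2 0.4 0.3] w 0.0512 t 13.95
[0.4148 0.2488 0.1681] W [0.32 0.22 0.34] -> 3 [0.28, -2.66, 1.36] [0.028, 0.0006, 0.0486]
[0.4578 0.2618 0.0902] W [0.32 0.22 0.34] -> 4 [0.0, -0.0, 2.25] [0.0, 0.0, 0.0]
top rod (np.float64(0.1316), array([0.4185, 0.3395]), 0.0097, 142)
top A (np.float64(0.1167), array([0.4607, 0.2622]), 0.0128, 245)
top B (np.float64(0.0965), array([0.5355, 0.1457]), 0.0129, 235)
wrist rod (np.float64(0.1305), array([0.4168, 0.3403]), 0.0104, 702)
wrist A (np.float64(0.1155), array([0.4606, 0.2635]), 0.0134, 1083)
wrist B (np.float64(0.0776), array([0.5348, 0.1581]), 0.0056, 36)
```

drive_tool(increments=[{"x":0.28,"y":-2.66,"z":1.36,"ax":0.028,"ay":0,"az":0.0486},{"x":0.28,"y":-2.66,"z":1.36,"ax":0.028,"ay":0,"az":0.0486},{"x":0.28,"y":-2.66,"z":1.36,"ax":0.028,"ay":0,"az":0.0486},{"x":0,"y":0,"z":0,"ax":0,"ay":0,"az":0},{"x":0,"y":0,"z":0,"ax":0,"ay":0,"az":0}])

```text
time: 14.55
ee_pos: [0.4149, 0.2461, 0.1586]
tcp_rot: [[-0.835, -0.284, 0.472], [-0.247, 0.959, 0.14], [-0.492, 0.0, -0.871]]
force: [-0.3, 0.1, 0.3]
width: 0.0513
```

Run:
```python
from look import *
g=(.4607,.2627,.085)
go(gp(g,30,.09),gp(g,30),vmax=.03);go(gp(g,30,.03),gp(g,30))
P=pts(snap('wrist','wr7'))
for k,xy in dict(rod=(.4195,.3407),A=(.4607,.2627)).items(): print(k,topat(P,xy))
w=cv2.imread('pics/wr7.png'); cv2.imwrite('pics/wr7c.png',cv2.resize(w[100:460,100:560],(767,600)))
```

```text
now [0.4149 0.2461 0.1586] q [ 16.5 -10.6 130.4  -0.   30.8 -89.9] F [-0.3  0.1  0.3] w 0.0513 t 14.55
[0.4148 0.2488 0.1681] W [0.32 0.22 0.34] -> 1 [-0.53, 0.27, -0.8] [-0.0028, -0.0093, -0.0052]
[0.4578 0.2618 0.0902] W [0.32 0.22 0.34] -> 4 [0.0, -0.0, 2.25] [0.0, 0.0, 0.0]
now [0.4149 0.2461 0.1586] q [ 16.5 -10.6 130.4  -0.   30.8 -89.9] F [-0.3  0.1  0.3] w 0.0513 t 14.55
[0.4435 0.2575 0.1162] W [0.32 0.22 0.34] -> 2 [-0.28, 0.14, 2.6] [-0.0014, -0.0046, -0.0026]
[0.4578 0.2618 0.0902] W [0.32 0.22 0.34] -> 1 [0.0, 0.0, 3.0] [0.0, 0.0, 0.0]
rod (np.float64(0.1304), array([0.4161, 0.3399]), 0.0101, 1093)
A (np.float64(0.1154), array([0.4605, 0.2626]), 0.0133, 1346)
```

View pics/wr7c.png

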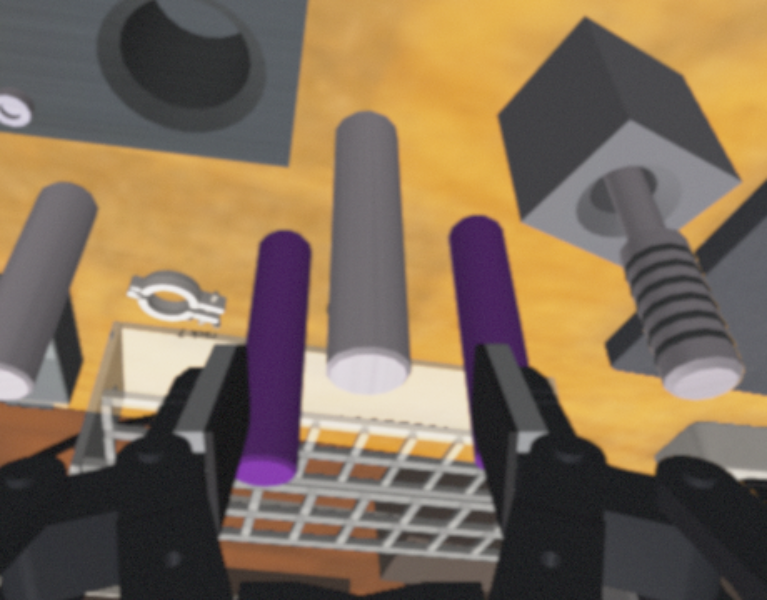

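The crop shows the grey long post's top at (368,370), centred between the pads. Purple decoys stand on either side and farther off, and the short grey post is at left. The rod stands back in its holder at right.

drive_tool(increments=[{"x":-0.28,"y":0.14,"z":2.6,"ax":-0.001,"ay":-0.005,"az":-0.003},{"x":-0.28,"y":0.14,"z":2.6,"ax":-0.001,"ay":-0.005,"az":-0.003},{"x":0,"y":0,"z":0,"ax":0,"ay":0,"az":0}])

```text
time: 14.9
ee_pos: [0.4443, 0.2604, 0.1162]
tcp_rot: [[-0.826, -0.295, 0.481], [-0.255, 0.956, 0.148], [-0.504, -0.001, -0.864]]
force: [-0.4, -0.0, 0.7]
width: 0.0512
```

Run:
```python
from look import *
g=(.4607,.2627,.085)
go(gp(g,30))
```

```text
now [0.4443 0.2604 0.1162] q [ 17.2  -0.3 127.9  -0.2  22.2 -89.8] F [-0.4 -0.   0.7] w 0.0512 t 14.9
[0.4578 0.2618 0.0902] W [0.32 0.22 0.34] -> 1 [0.16, -0.26, 2.92] [0.0017, 0.0041, 0.0049]
```

drive_tool(increments=[{"x":0.1,"y":-0.15,"z":1.5,"ax":0.001,"ay":0.002,"az":0.003},{"x":0.06,"y":-0.1,"z":1.3,"ax":0.001,"ay":0.002,"az":0.002},{"x":0,"y":0,"z":0,"ax":0,"ay":0,"az":0},{"x":0,"y":0,"z":0,"ax":0,"ay":0,"az":0}])

```text
time: 15.3
ee_pos: [0.4561, 0.2644, 0.0927]
tcp_rot: [[-0.828, -0.295, 0.478], [-0.255, 0.956, 0.147], [-0.5, 0.0, -0.866]]
force: [0.8, -0.2, 0.2]
width: 0.0515
```

Run:
```python
from look import *
go(gp((.4607,.2627,.085),30))
```

```text
now [0.4561 0.2644 0.0927] q [ 1.720e+01  4.700e+00  1.264e+02 -1.000e-01  1.890e+01 -8.980e+01] F [ 0.8 -0.2  0.2] w 0.0515 t 15.3
[0.4578 0.2618 0.0902] W [0.32 0.22 0.34] -> 1 [0.05, -0.3, 0.26] [0.0027, -0.0002, 0.0044]
```

drive_tool(increments=[{"x":0.05,"y":-0.3,"z":0.2,"ax":0.003,"ay":0,"az":0.004},{"x":0,"y":0,"z":0,"ax":0,"ay":0,"az":0}])

```text
time: 15.5
ee_pos: [0.4575, 0.2622, 0.0925]
tcp_rot: [[-0.827, -0.291, 0.48], [-0.252, 0.957, 0.146], [-0.502, -0.0, -0.865]]
force: [0.3, 0.3, -0.5]
width: 0.0512
```

drive_tool(increments=[{"x":0,"y":0,"z":0,"ax":0,"ay":0,"az":0},{"x":0,"y":0,"z":0,"ax":0,"ay":0,"az":0},{"x":0,"y":0,"z":0,"ax":0,"ay":0,"az":0},{"x":0,"y":0,"z":0,"ax":0,"ay":0,"az":0},{"x":0,"y":0,"z":0,"ax":0,"ay":0,"az":0}], jaw=-1, newtons=60)

```text
time: 16.0
ee_pos: [0.4575, 0.2623, 0.0938]
tcp_rot: [[-0.827, -0.291, 0.482], [-0.251, 0.957, 0.146], [-0.503, -0.0, -0.864]]
force: [0.9, -0.4, -0.2]
width: 0.0246
```

Run:
```python
from look import *
go(gp((.4607,.2627,.085),30));print('up',(np.array(bot.sense()['tcp_rot']).T@[0,0,1]).round(3))
```

```text
now [0.4575 0.2623 0.0938] q [ 1.690e+01  4.500e+00  1.266e+02 -1.000e-01  1.870e+01 -8.990e+01] F [ 0.9 -0.4 -0.2] w 0.0246 t 16.0
[0.4578 0.2618 0.0902] W [0.32 0.22 0.34] -> 1 [0.17, -0.05, 0.32] [0.0002, 0.0038, 0.0012]
up [-0.503 -0.    -0.864]
```

drive_tool(increments=[{"x":-0.75,"y":0,"z":-1.3,"ax":0,"ay":0,"az":0},{"x":-1.2,"y":0,"z":-2.05,"ax":0,"ay":0,"az":0},{"x":-1.2,"y":0,"z":-2.05,"ax":0,"ay":0,"az":0},{"x":-0.9,"y":0,"z":-1.5,"ax":0,"ay":0,"az":0},{"x":0,"y":0,"z":0,"ax":0,"ay":0,"az":0},{"x":0,"y":0,"z":0,"ax":0,"ay":0,"az":0}])

```text
time: 16.6
ee_pos: [0.455, 0.2614, 0.1727]
tcp_rot: [[-0.831, -0.29, 0.475], [-0.252, 0.957, 0.144], [-0.496, -0.0, -0.868]]
force: [-0.6, 0.2, -1.0]
width: 0.0249
```

Run:
```python
from look import *
go(gp((.4083,.1942,.172),30),vmax=.025)
```

```text
now [0.455  0.2614 0.1727] q [ 1.690e+01 -5.900e+00  1.245e+02 -1.000e-01  3.170e+01 -8.990e+01] F [-0.6  0.2 -1. ] w 0.0249 t 16.6
[0.4053 0.1937 0.1772] W [0.26 0.17 0.43] -> 4 [1.36, -1.33, -0.9] [0.0142, -0.0012, 0.0249]
```

drive_tool(increments=[{"x":1.36,"y":-1.33,"z":-1.0,"ax":0.014,"ay":-0.001,"az":0.025},{"x":1.36,"y":-1.33,"z":-1.0,"ax":0.014,"ay":-0.001,"az":0.025},{"x":1.36,"y":-1.33,"z":-1.0,"ax":0.014,"ay":-0.001,"az":0.025},{"x":1.36,"y":-1.33,"z":-1.0,"ax":0.014,"ay":-0.001,"az":0.025},{"x":0,"y":0,"z":0,"ax":0,"ay":0,"az":0},{"x":0,"y":0,"z":0,"ax":0,"ay":0,"az":0}])

```text
time: 17.2
ee_pos: [0.3973, 0.1901, 0.1715]
tcp_rot: [[-0.86, -0.175, 0.48], [-0.152, 0.985, 0.086], [-0.488, 0.0, -0.873]]
force: [0.0, 0.3, -0.8]
width: 0.0248
```

Run:
```python
from look import *
go(gp((.4083,.1942,.172),30),vmax=.025)
```

```text
now [0.3973 0.1901 0.1715] q [ 1.00e+01 -1.96e+01  1.35e+02  1.00e-01  3.54e+01 -9.01e+01] F [ 0.   0.3 -0.8] w 0.0248 t 17.2
[0.4053 0.1937 0.1772] W [0.26 0.17 0.43] -> 1 [-1.02, 0.21, -0.08] [-0.0017, -0.0144, -0.0039]
```

drive_tool(increments=[{"x":-1.0,"y":0.2,"z":0,"ax":-0.002,"ay":-0.017,"az":-0.004},{"x":0,"y":0,"z":0,"ax":0,"ay":0,"az":0},{"x":0,"y":0,"z":0,"ax":0,"ay":0,"az":0}])

```text
time: 17.5
ee_pos: [0.4068, 0.1946, 0.1756]
tcp_rot: [[-0.851, -0.181, 0.494], [-0.156, 0.984, 0.091], [-0.502, 0.0, -0.865]]
force: [0.9, 0.4, -1.1]
width: 0.0247
```

Run:
```python
from look import *
go(gp((.4083,.1942,.172),30),vmax=.025)
a=snap('wrist','wr8');b=snap('scene','sc8');P=pts(b)
m=(np.hypot(P[...,0]-.408,P[...,1]-.194)<.035)&(P[...,2]>.068)&(P[...,2]<.16);z=P[m]; print('zmin',z[:,2].min())
for h in (.09,.1,.11,.12,.13): k=z[abs(z[:,2]-h)<.005]; print(h,len(k),k.mean(0).round(4) if len(k) else '',k[:,0].min() if len(k) else '',k[:,0].max() if len(k) else '')
w=cv2.imread('pics/wr8.png')[60:420,140:560];v=cv2.resize(cv2.imread('pics/sc8.png')[140:320,270:460],None,fx=2,fy=2); cv2.imwrite('pics/v8.png',np.hstack([w,v]))
```

```text
now [0.4068 0.1946 0.1756] q [ 10.4 -18.6 134.1   0.   34.3 -90. ] F [ 0.9  0.4 -1.1] w 0.0247 t 17.5
[0.4053 0.1937 0.1772] W [0.26 0.17 0.43] -> 1 [0.06, -0.06, -0.21] [0.0012, 0.0023, 0.0013]
zmin 0.08104304788796562
0.09 68 [0.4048 0.2043 0.0901] 0.3966718665394456 0.418486022712308
0.1 68 [0.4045 0.2047 0.1   ] 0.39669996101353394 0.4193982379083601
0.11 70 [0.4047 0.2052 0.11  ] 0.3966292114357066 0.4188147553257153
0.12 75 [0.4049 0.2043 0.1198] 0.3968657425309009 0.41897299466012367
0.13 81 [0.4051 0.205  0.13  ] 0.39598594457024194 0.4197691187398285
```

View pics/v8.png

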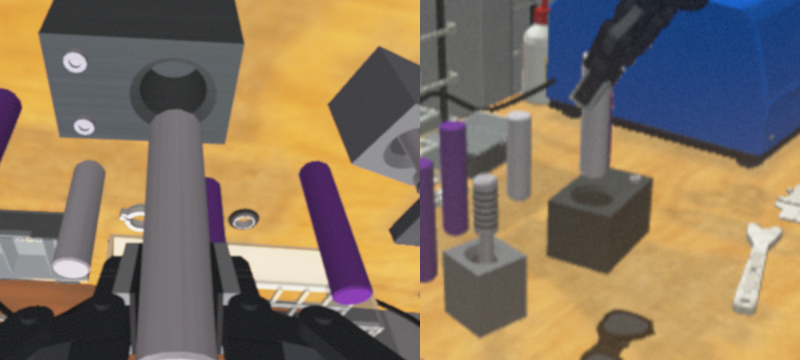

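Left picture: the post is held upright in front of the mouth at (173,95). Right picture: its foot is 20 mm above the block over the bore, and the rod is back in its holder. It is centred within about 2 mm, so I'll lower it.

drive_tool(increments=[{"x":0.13,"y":-0.05,"z":-0.07,"ax":0,"ay":0,"az":0},{"x":0.4,"y":0,"z":0.69,"ax":0,"ay":0,"az":0},{"x":0.4,"y":0,"z":0.69,"ax":0,"ay":0,"az":0},{"x":0.2,"y":0,"z":0.35,"ax":0,"ay":0,"az":0}])

```text
time: 18.0
ee_pos: [0.4056, 0.194, 0.1548]
tcp_rot: [[-0.85, -0.181, 0.495], [-0.156, 0.983, 0.091], [-0.503, 0.0, -0.864]]
force: [-0.0, -0.4, -1.3]
width: 0.0248
```

drive_tool(increments=[{"x":0.25,"y":0,"z":0.43,"ax":0,"ay":0,"az":0},{"x":0.25,"y":0,"z":0.43,"ax":0,"ay":0,"az":0}])

```text
time: 18.2
ee_pos: [0.4053, 0.1939, 0.1434]
tcp_rot: [[-0.85, -0.181, 0.494], [-0.156, 0.983, 0.091], [-0.502, 0.0, -0.865]]
force: [-0.4, 0.8, -2.2]
width: 0.0246
```

Now inside the bore (foot at about 0.049) with no side force.

drive_tool(increments=[{"x":0.25,"y":0,"z":0.43,"ax":0,"ay":0,"az":0},{"x":0.25,"y":0,"z":0.43,"ax":0,"ay":0,"az":0},{"x":0.25,"y":0,"z":0.43,"ax":0,"ay":0,"az":0}])

```text
time: 18.5
ee_pos: [0.4052, 0.1938, 0.127]
tcp_rot: [[-0.851, -0.181, 0.494], [-0.156, 0.984, 0.091], [-0.502, 0.0, -0.865]]
force: [-0.2, -0.2, -1.8]
width: 0.0248
```

drive_tool(increments=[{"x":0.25,"y":0,"z":0.43,"ax":0,"ay":0,"az":0},{"x":0.2,"y":0,"z":0.35,"ax":0,"ay":0,"az":0}])

```text
time: 18.7
ee_pos: [0.4052, 0.1939, 0.117]
tcp_rot: [[-0.851, -0.181, 0.494], [-0.156, 0.984, 0.091], [-0.502, 0.0, -0.865]]
force: [-0.7, 0.1, -1.3]
width: 0.0243
```

drive_tool(increments=[{"x":0.13,"y":0,"z":0.22,"ax":0,"ay":0,"az":0},{"x":0.1,"y":0,"z":0.17,"ax":0,"ay":0,"az":0}])

```text
time: 18.9
ee_pos: [0.405, 0.1938, 0.1117]
tcp_rot: [[-0.851, -0.181, 0.493], [-0.156, 0.984, 0.091], [-0.501, 0.0, -0.865]]
force: [0.0, -0.8, -0.8]
width: 0.0246
```

drive_tool(increments=[{"x":0.1,"y":0,"z":0.17,"ax":0,"ay":0,"az":0}])

```text
time: 19.0
ee_pos: [0.4051, 0.1938, 0.1096]
tcp_rot: [[-0.851, -0.181, 0.493], [-0.156, 0.984, 0.091], [-0.501, 0.0, -0.865]]
force: [-1.7, -0.3, -1.7]
width: 0.0247
```

drive_tool(increments=[{"x":0.08,"y":0,"z":0.14,"ax":0,"ay":0,"az":0}])

```text
time: 19.1
ee_pos: [0.406, 0.194, 0.1087]
tcp_rot: [[-0.85, -0.181, 0.495], [-0.156, 0.983, 0.091], [-0.503, 0.0, -0.864]]
force: [-6.7, -3.1, 15.4]
width: 0.0248
```

Contact with the floor at TCP 0.1087. I'll release and back off.

drive_tool(increments=[{"x":0,"y":0,"z":0,"ax":0,"ay":0,"az":0},{"x":0,"y":0,"z":0,"ax":0,"ay":0,"az":0},{"x":0,"y":0,"z":0,"ax":0,"ay":0,"az":0},{"x":0,"y":0,"z":0,"ax":0,"ay":0,"az":0},{"x":0,"y":0,"z":0,"ax":0,"ay":0,"az":0}], jaw=0.2)

```text
time: 19.6
ee_pos: [0.4075, 0.1943, 0.1101]
tcp_rot: [[-0.848, -0.181, 0.498], [-0.156, 0.983, 0.092], [-0.507, 0.0, -0.862]]
force: [0.4, -0.3, -0.3]
width: 0.0512
```

drive_tool(increments=[{"x":0,"y":0,"z":-2.0,"ax":0,"ay":0,"az":0},{"x":0,"y":0,"z":-3.0,"ax":0,"ay":0,"az":0},{"x":0,"y":0,"z":-3.0,"ax":0,"ay":0,"az":0},{"x":0,"y":0,"z":-2.0,"ax":0,"ay":0,"az":0},{"x":0,"y":0,"z":0,"ax":0,"ay":0,"az":0},{"x":0,"y":0,"z":0,"ax":0,"ay":0,"az":0}])

```text
time: 20.2
ee_pos: [0.3558, 0.1846, 0.1982]
tcp_rot: [[-0.849, -0.181, 0.497], [-0.156, 0.984, 0.091], [-0.505, 0.0, -0.863]]
force: [-0.7, -0.3, 0.4]
width: 0.0509
```

Run:
```python
from look import *
go()
for n in('top','wrist','scene'):
  P=pts(snap(n,n+'9'))
  for k,xy in dict(rod=(.4195,.3407),post=(.4083,.1942),B=(.535,.147),p1=(.5024,.328),p2=(.5374,.2446),p3=(.4755,.0839)).items(): print(n,k,topat(P,xy))
cv2.imwrite('pics/f9.png',np.hstack([cv2.imread('pics/wrist9.png')[0:400,120:520],cv2.resize(cv2.imread('pics/scene9.png')[150:350,240:440],None,fx=2,fy=2)]))
```

```text
now [0.3558 0.1846 0.1982] q [ 1.030e+01 -3.200e+01  1.391e+02  1.000e-01  4.250e+01 -9.020e+01] F [-0.7 -0.3  0.4] w 0.0509 t 20.2
top rod (np.float64(0.1314), array([0.4174, 0.3396]), 0.01, 159)
top post (np.float64(0.1319), array([0.4092, 0.1939]), 0.0127, 246)
top B (np.float64(0.0965), array([0.5354, 0.1457]), 0.0129, 234)
top p1 (np.float64(0.1163), array([0.5023, 0.3282]), 0.0127, 259)
top p2 (np.float64(0.1166), array([0.5377, 0.2447]), 0.0128, 241)
top p3 (np.float64(0.1166), array([0.4758, 0.0844]), 0.0129, 252)
wrist rod (np.float64(0.1304), array([0.4167, 0.3402]), 0.0105, 561)
wrist post (np.float64(0.1304), array([0.4085, 0.1947]), 0.0132, 1178)
wrist B (np.float64(0.084), array([0.5286, 0.1373]), 0.0061, 34)
wrist p1 (np.float64(0.1154), array([0.5016, 0.3285]), 0.0135, 474)
wrist p2 (np.float64(0.1153), array([0.5369, 0.2446]), 0.0136, 429)
wrist p3 (np.float64(0.1152), array([0.4747, 0.0846]), 0.0136, 797)
scene rod (np.float64(0.1294), array([0.4168, 0.3432]), 0.01, 70)
scene post (np.float64(0.1293), array([0.4083, 0.1982]), 0.0133, 83)
scene B (np.float64(0.0944), array([0.5336, 0.1501]), 0.0135, 63)
scene p1 (np.float64(0.1145), array([0.5021, 0.3312]), 0.0136, 97)
scene p2 (np.float64(0.1144), array([0.5374, 0.2487]), 0.0131, 69)
scene p3 (np.float64(0.1143), array([0.4761, 0.0869]), 0.0144, 58)
```

View pics/f9.png

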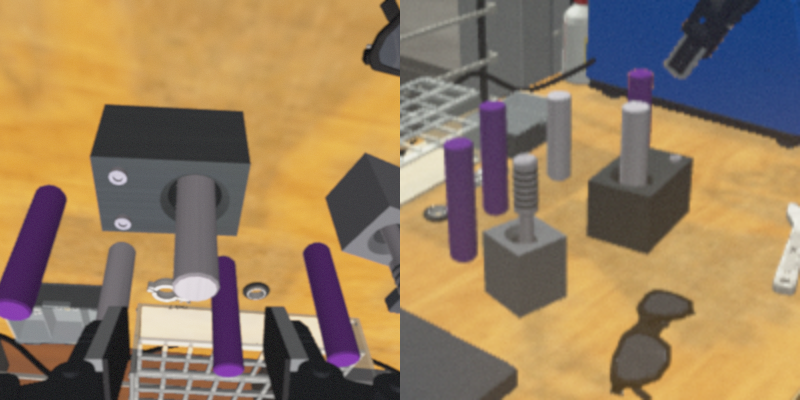

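The picture shows the long post upright in the socket (left (195,235), right (635,145)), the rod upright in its holder at (525,200), and the short post and purple ones standing where they were. The gripper is clear, so I'll hand in.

```bash
python3 -c "
from plant import bot
print(bot.job_done())"
```

```text
the job is handed in; nothing more can be done
None
```

The socket is 45 mm deep, so I stood the long post (115 mm) in it, and its top came out 70 mm above the block. I handed the job in at about 20 s of robot time; the hand-in gives no verdict.

- **Depth:** the rod met the floor at z ≈ 0.015 m, with about 12 to 18 N on the wrist. The top camera's depth reading beforehand had also suggested a deep socket.
- **Rod:** it is back upright in its holder, with its top at 0.130 m as at the start. It sits about 2 mm from where it first stood, which is within the loose fit.
- **Long post:** its top is at 0.129 to 0.132 m in three views (0.130 expected).
- **Other posts:** the short post and the three purple ones stand where they were, within about 1 mm in the top view. The gripper is clear of everything.

The cameras did not fully agree: the scene camera reads y about 3 to 4 mm more than the other two. The wrist view saw only the side of the short post at the end, so its position comes from the top and scene views. I kept the tool pitched 30° so the forearm would pass under the hose; no collision force showed in any reading.

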